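# Put cover-slip boxes away in a drawer hidden under a ledge

### The arm

A 6-joint arm with a two-finger parallel gripper is mounted at the origin on the work surface; the furniture and walls round the work are solid. World frame = base frame: x ahead of the robot, y to its left, z up, the work surface at z = 0. Lengths are in m, angles in rad, forces in N, time in s.
With the tool pointing down it reaches from about 0.35 to 0.975 m from the base axis. Payload 4.9 kg.
Tool frame: the origin (TCP) lies at the very end of the fingers, on their centre line; the grasp point (between the pads) lies behind it (manip.pinch_z is the y of the grasp point in the tool frame, in m); y points along the fingers, x is the direction in which the jaws open and shut, and the axes are right-handed (so a half turn about y gives the same grasp; the last joint's range is limited). The gripper opens to 85 mm and grips with 20 to 120 N. Pads are 22 mm wide; open, the fingers measure 114 mm over their backs; the gripper's body (76 mm by 85 mm) begins 54 mm behind the grasp point. The pads swing forward as they close: fully open they stand 13 mm farther back than shut.
Start: joints at [1.005, 0.053, 1.613, -0, 1.476, -0.119], TCP at [0.27, 0.564, 0.231] pointing down, gripper open.
Joint ranges: [-3.01, 3.01], [-1.01, 2.22], [0.06, 2.58], [-1.02, 4.17], [0.09, 2.62], [-3.14, 3.14]. Speed limits (rad/s): [2.57, 2.57, 3.14, 3.14, 3.14, 3.14].

### API

Orientations are given as a unit quaternion [w, x, y, z].
In Python, from plant import manip gives the robot as it stands.
- The arm moves only by the tool drive_tool, never from a script. Its argument "motion" is a list of rows, each a list of 3 entries, a list of its own where there are three numbers: the shift along the tool's x, y, z in units of 25 mm (1.0 is 25 mm), then the turn, a rotation vector about the tool's x, y, z in units of 5 degrees (1.0 is 5 degrees), then the closure, from -1 (fully open) to 1 (shut). A call has 1 to 12 rows; each row shifts and turns the commanded pose from where the row before left it, along the tool's axes as they then stand; what a row does not reach is not made up. A row lasts 1/10 s, in which the tool goes at most 50 mm and 8.59 degrees, less where a joint would pass 70% of its speed; a pose out of reach is approached as far as the arm can. A call is refused whole if a number of a shift passes 1 or a number of a turn 1, either way. A call with a gripper value outside its range is refused whole. The fingers move at their own pace and stop on an object; the grip force is fixed at half the most. Time passes only in rows, so rows that do not move let the fingers close. It gives the time, the measured TCP pose, the force and the opening at its end, in the units of the state.
- manip.state(): the state, without advancing time (a new reading comes with each control period).
- manip.grab_frame(name): name is "scene" or "top" or "wrist"; returns a dict with "img" (420x560x3 uint8, blue, green, red), "range_z" (420x560 float32, m along the optical axis (not along the pixel's ray), 0 where there is no reading), "camera_matrix" (3x3 intrinsics, pixels), "k1" (the pictures are not rectified: a ray, as slopes to the right and down, at radius r is drawn at 1 + k1 r^2 times it, then the intrinsics apply), "world_from_camera" (4x4, takes a point from camera to world coordinates); the wrist camera has in their place "T_tool_cam" (4x4, takes a point from camera to tool coordinates, whose origin is the TCP and whose axes are the tool frame's). Camera axes: x right, y down, z forward; pixel columns grow to the right and rows downward; lengths in m; the calibration is good to about 2 mm. A picture is of the moment at which its call begins: read the wrist's pose just before it.
- manip.job_done(): hands the job in, once; it reports no verdict.
The state is a dict: "time": time; "joint_pos": joint angles; "joint_vel": joint speeds; "joint_efforts": joint torques, N m; "tool_pos": TCP position; "tool_rot": TCP orientation; "contact_force": force on the tool from outside, world axes, zero at the start; "ft_torque": the same for the moment, N m; "gripper_width": opening from 0.0 (shut) to 1.0 (fully open).
Only numpy, scipy, OpenCV 4.12 (cv2) and the standard library are available. Lean on these libraries where they do the work, as an engineer would, in place of code of your own. Each camera call takes 0.05 s, during which the arm holds its last target. There are 200 camera calls.

### The job

Put the small cover-slip boxes away in the slide cabinet. First stand the reagent bottles that block the drawer upright in the white tray; then reach the hooked rod under the cabinet's ledge, catch the drawer's eye and pull the drawer fully out with it, and lay every cover-slip box flat on the drawer's floor. Finally push the drawer fully shut again and leave the rod standing on its foot on the bench, its hook out from under the ledge; do not knock a bottle over and leave the flask, the hand counter and the dropper bottle alone.

Things in the scene. Friction and masses are not known exactly. Their poses are not given: they have to be found in the camera images.
- cabinet: low grey slide cabinet, fixed, 320 (x) x 240 (y) x 112 high, origin centre of underside; front towards its -x (to the robot's right). Roof (underside 100 up) is a ledge overhanging the drawer's face by 70: roof edge x=-160, face of the shut drawer x=-90. Side walls 12 thick reach the roof edge; the recess, 216 wide, opens only forward: no room for hands. A fascia closes the gap over the drawer.
- drawer (a joint): how far the drawer is out (m), 0 shut, 0.20 fully out; slides along the cabinet's -x, stays where it is left, about 1.5 N friction and light damping
- eye (a point): centre of the drawer's eye, a level steel ring: wire 6 thick, hole vertical, 23 to 26 across. 35 above the bench, on the drawer's middle line, 35 before its face; drawer shut: x=-125, y=0 of the cabinet, i.e. 35 inside the ledge's edge. Axes as the cabinet's. The hook's pin enters from above and can then pull or push.
- drawer_in (a point): centre of the drawer's inner floor, 10 above the bench; axes as the cabinet's, moves with the drawer; drawer shut: x=+32.5 of the cabinet. Inside 225 (x) x 190 (y); wall tops 51, front panel's top 59 above the bench. Fully out, its part from x=-112 to about +6 of this point lies clear of the ledge; lower things at least 60 from the ledge, for the gripper's body.
- hook_rod: hooked rod, loose, about 0.16 kg, standing on its foot. Origin: underside of the foot's centre; x points to the hook. Steel foot 70 (x) x 44 (y) x 6; black grip 60 (x) x 16 (y), from 6 to 44 up (take it across y from above); steel rod 7 thick, axis 34 up, to x=160, where a pin 7 thick bends down and ends 6 above the foot's underside.
- hook (a point): point on the hook's pin, 10 above its lower end: x = 160, y = 0, z = 16 in the rod's frame, axes as the rod's
- tray: white enamel tray, fixed, 260 (x) x 310 (y) x 40, origin centre of underside; flat floor 3 to 7 thick, usable about +-90 in x and +-105 in y
- bottle_1: square reagent bottle with round screw cap, 47x47x105, origin centre of underside; shoulder at 76, cap 28 across from 76 to 105. Stands before the drawer, or absent
- bottle_2: square reagent bottle with round screw cap, 46x46x103, origin centre of underside; shoulder at 75, cap 28 across from 75 to 103. Stands before the drawer, or absent
- bottle_3: square reagent bottle with round screw cap, 46x46x103, origin centre of underside; shoulder at 75, cap 28 across from 75 to 103. Stands before the drawer, or absent
- slip_box_1: flat square box of cover slips, 33x33x14, 30 g, origin centre of underside; on the bench to the far side, or absent
- slip_box_2: flat square box of cover slips, 33x33x14, 30 g, origin centre of underside; on the bench to the far side, or absent
- slip_box_3: flat square box of cover slips, 33x33x14, 30 g, origin centre of underside; on the bench to the far side, or absent
- flask: conical flask, 64 across, 100 high, origin centre of underside; bystander
- tally: white hand counter, 48x51x19, origin centre of underside; bystander
- dropper: dropper bottle, 29 across, 92 high, origin centre of underside; bystander

How it is judged:
By the outcome, as a careful person would: the job done as asked, in the order asked, and still so for the second after the job is handed in, with the robot touching nothing.
Of bottle_1, bottle_2, bottle_3 only 2 to 3 are there at a start; the rules pass over those that are not, and their reading is None.
Of slip_box_1, slip_box_2, slip_box_3 only 2 to 3 are there at a start; the rules pass over those that are not, and their reading is None.
At some moment in a run one of slip_box_1, slip_box_2, slip_box_3, hook_rod may be knocked a few centimetres aside while the robot is not near it.
It also fails if it takes over 208 s, if anything falls off the work surface, if the arm or the gripper's body presses on something with over 40 N, if the wrist force passes 120 N, or if a joint passes its speed limit or range.

## Working session

There is one attempt and no reset: what is moved stays moved. The work goes in short steps, Python scripts to look and compute and a tool call to move; the robot and the scene stay as the last step left them, time stands still between calls to the robot, and variables do not carry over. Pictures are saved under pics/ and viewed, about 12 in all and at most 16, crops included, and the job is handed in when it is done.

Besides the shell and the picture viewer there is one more tool, called after ">>>" by a JSON object that holds its "api" and its "payload", one argument or row to a line. drive_tool: Moves the arm, as the interface text tells. Its arguments: {"type":"object","properties":{"motion":{"type":"array","items":{"type":"array"}}},"required":["motion"]}

```bash
ls; mkdir -p pics; cat > h.py <<'E'
import numpy as np, cv2
from scipy.spatial.transform import Rotation as R
from plant import manip
def q2R(q): return R.from_quat([q[1],q[2],q[3],q[0]]).as_matrix()
def frame(name,fn=None):
    s=manip.state(); f=manip.grab_frame(name)
    if name=='wrist':
        T=np.eye(4);T[:3,:3]=q2R(s['tool_rot']);T[:3,3]=s['tool_pos'];f['T']=T@np.array(f['T_tool_cam'])
    else: f['T']=np.array(f['world_from_camera'])
    if fn: cv2.imwrite('pics/'+fn,f['img'])
    return f
def cloud(f):
    K=np.array(f['camera_matrix']);k=float(f['k1']);h,w=f['range_z'].shape
    v,u=np.mgrid[:h,:w]
    p=np.stack([u.ravel(),v.ravel()],1).astype(np.float64)[:,None]
    xy=cv2.undistortPoints(p,K,np.array([k,0,0,0,0.]))[:,0]
    z=f['range_z'].ravel().astype(float)
    P=np.c_[xy*z[:,None],z]
    W=P@f['T'][:3,:3].T+f['T'][:3,3]
    W[z<=0]=np.nan
    return W.reshape(h,w,3)
E
python3 - <<'E'
from h import *
s=manip.state();print(s, manip.pinch_z)
for n in('top','scene'):
    f=frame(n,n+'0.png');np.savez(''+n+'0.npz',W=cloud(f),img=f['img'])
    print(n,f['T'].round(3).tolist(),f['k1'],f['camera_matrix'])
E
```

```text
pics
{'time': 0.0, 'joint_pos': array([ 1.00498877e+00,  5.33444911e-02,  1.61427764e+00, -1.07066514e-05,
        1.47598925e+00, -1.18996588e-01]), 'joint_vel': array([0.00030395, 0.00025976, 0.0009028 , 0.0007176 , 0.00227718,
       0.00112967]), 'joint_efforts': array([-3.05635022e-04, -3.93692350e+01, -3.70171201e+01, -1.79027261e-04,
        7.32926623e-03, -4.95862892e-06]), 'tool_pos': array([0.26972665, 0.56312194, 0.23008045]), 'tool_rot': array([-0.59804034,  0.59865903,  0.37615533, -0.37744176]), 'contact_force': array([-0.19049667,  0.07295601, -0.22377907]), 'ft_torque': array([ 0.05896734, -0.0520229 ,  0.04240152]), 'gripper_width': 0.9990881885025723} -0.0187
top [[-0.018, -0.982, 0.188, 0.375], [-1.0, 0.022, 0.017, 0.027], [-0.021, -0.188, -0.982, 1.158], [0.0, 0.0, 0.0, 1.0]] -0.06249015450274946 [[402.14592975   0.         275.12121958]
 [  0.         402.14592975 211.85372508]
 [  0.           0.           1.        ]]
scene [[0.91, -0.257, 0.326, 0.177], [-0.416, -0.576, 0.704, -0.839], [0.007, -0.776, -0.631, 0.854], [0.0, 0.0, 0.0, 1.0]] -0.06826860063883324 [[392.8757005    0.         281.04803252]
 [  0.         392.8757005  212.54014524]
 [  0.           0.           1.        ]]
```

View pics/top0.png

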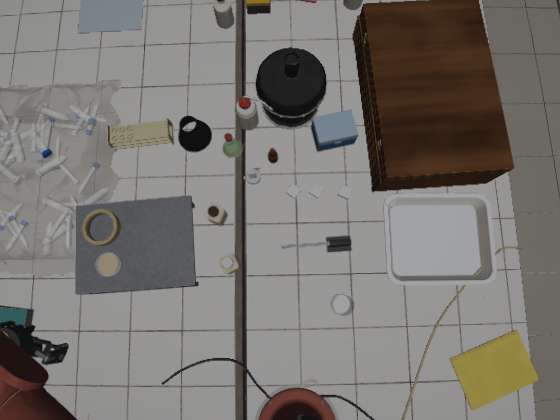

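View pics/scene0.png

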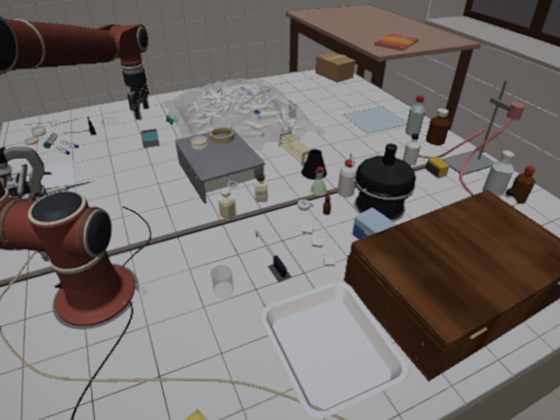

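The top view shows the cabinet at (135,245) with its front facing right. Two bottles stand at (217,213) and (230,263), and the three slip boxes are at (293,190), (316,190) and (345,191). The rod's grip is at (338,243) with its hook at (284,246), and the tray is at (440,240). The flask (232,145), tally (253,176) and dropper (272,155) are near the boxes.

```bash
python3 - <<'E'
from h import *
d=np.load('top0.npz');W=d['W'];img=d['img']
def px(u,v): return W[v,u].round(3)
for n,p in dict(roofs=[(90,210),(185,205),(190,285),(85,285),(135,245)],rail=[(240,60),(240,330),(234,330),(246,330),(243,225)],cup=[(342,300),(342,308)],tray=[(440,240),(390,200),(490,240)],cabint=[(100,225),(108,264)]).items():
    print(n,[px(*q).tolist() for q in p])
# objects above bench
def reg(n,u0,u1,v0,v1,z0,z1):
    P=W[v0:v1,u0:u1].reshape(-1,3);P=P[(P[:,2]>z0)&(P[:,2]<z1)]
    if len(P)<4: print(n,'none',len(P));return
    r=cv2.minAreaRect((P[:,:2]*1000).astype(np.float32))
    print(n,len(P),'med',np.median(P,0).round(4),'rect',np.round(r[0],1),np.round(r[1],1),round(r[2],1),'zmax',P[:,2].max().round(3))
reg('roof',70,205,190,300,.105,.12)
reg('b1cap',205,230,200,228,.09,.12)
reg('b1sh',205,230,200,228,.06,.085)
reg('b2cap',217,243,250,278,.09,.12)
reg('b2sh',217,243,250,278,.06,.085)
for i,u in enumerate((293,316,345)): reg('box%d'%(i+1),u-11,u+11,180,202,.008,.03)
reg('grip',322,355,232,255,.03,.06)
reg('foot',322,355,230,257,.003,.012)
reg('rod',278,325,235,255,.02,.05)
reg('tally',244,263,166,186,.008,.04);reg('drop',263,282,145,166,.01,.12);reg('flask',220,243,130,160,.01,.14)
reg('tray',380,500,190,290,.03,.05)
reg('cup',328,355,290,318,.01,.2)
bg=np.nanmedian(W[300:400,330:400,2]);print('bench z',bg)
cv2.imwrite('pics/crop1.png',cv2.resize(img[130:290,195:365],None,fx=4.5,fy=3.7,interpolation=cv2.INTER_CUBIC))
E
```

```text
roofs [[0.592, 0.549, 0.109], [0.6, 0.287, 0.11], [0.388, 0.269, 0.112], [0.391, 0.548, 0.113], [0.494, 0.419, 0.11]]
rail [[1.096, 0.151, -0.003], [0.262, 0.152, -0.003], [0.262, 0.169, -0.006], [0.262, 0.136, -0.007], [0.56, 0.142, 0.0]]
cup [[0.34, -0.136, -0.0], [0.318, -0.135, -0.001]]
tray [[0.503, -0.429, -0.0], [0.616, -0.281, 0.039], [0.495, -0.556, 0.04]]
cabint [[0.55, 0.518, 0.111], [0.443, 0.476, 0.141]]
roof 9580 med [0.4939 0.4051 0.1112] rect [515.9 434.1] [280.2 338.9] 3.7 zmax 0.12
b1cap 93 med [0.5835 0.2125 0.1021] rect [584.5 212.6] [27.5 25.9] 89.5 zmax 0.107
b1sh 174 med [0.5779 0.2053 0.0771] rect [585.4 212.5] [45.8 46.3] 66.8 zmax 0.085
b2cap 105 med [0.4459 0.1738 0.1039] rect [445.9 173.6] [26.5 28.2] 3.7 zmax 0.108
b2sh 188 med [0.442  0.1693 0.0788] rect [446.  174.1] [47. 47.] 25.8 zmax 0.085
box1 124 med [ 0.6581 -0.0066  0.013 ] rect [658.2  -7.1] [32.8 32.6] 53.2 zmax 0.018
box2 126 med [ 0.6582 -0.0735  0.0126] rect [658.4 -73.6] [32.5 33.7] 55.2 zmax 0.017
box3 118 med [ 0.6515 -0.1575  0.0127] rect [ 652.1 -156.4] [32.4 34.8] 66.2 zmax 0.019
grip 155 med [ 0.4991 -0.1263  0.0415] rect [ 499.8 -121.3] [16.7 78.9] 3.1 zmax 0.048
foot 189 med [ 0.4919 -0.1304  0.0051] rect [ 501.2 -130.2] [83.7 75.4] 87.9 zmax 0.011
rod 104 med [ 0.495  -0.0308  0.0364] rect [495.3 -30.8] [  6.8 115.5] 2.8 zmax 0.041
tally 191 med [0.703  0.1104 0.0165] rect [707.7 107.4] [42.4 53.9] 48.8 zmax 0.023
drop 111 med [0.7544 0.0502 0.0447] rect [756.6  51.5] [23.1 26.8] 0.6 zmax 0.094
flask 337 med [0.7849 0.1694 0.0406] rect [789.3 170.2] [47.8 60.4] 32.0 zmax 0.104
tray 2246 med [ 0.4966 -0.4296  0.0401] rect [ 504.9 -412.3] [312.2 260.5] 88.9 zmax 0.047
cup 214 med [ 0.3273 -0.1418  0.0611] rect [ 329.2 -128.8] [56. 57.] 88.4 zmax 0.082
bench z -0.0011026257945605522
```

View pics/crop1.png

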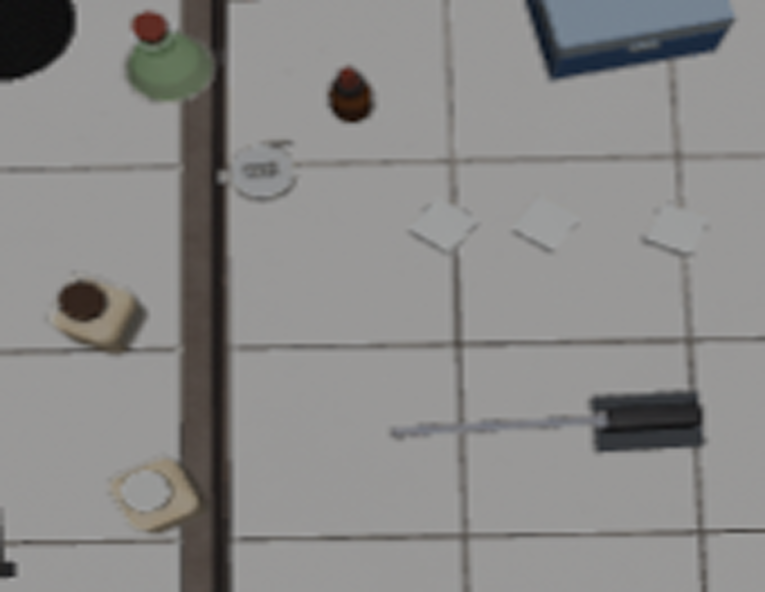

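The crop shows the two bottles at (95,312) and (155,493), the rod with its hook at (397,432) and grip at (650,418), and the boxes turned about 35–60°. The top view shows only two bottles. Next I'll fit the cabinet and rod and work out the tool axes.

```bash
python3 - <<'E'
from h import *
s=manip.state();print(q2R(s['tool_rot']).round(3))
d=np.load('top0.npz');W=d['W']
m=((W[...,2]>.105)&(W[...,2]<.117)).astype(np.uint8);m[:,210:]=0;m[:180]=0;m[305:]=0
# front edge: for each row the last roof pixel
E=[]
for v in range(205,286,2):
    u=np.where(m[v,:205])[0]
    if len(u): E.append(W[v,u.max()])
E=np.array(E);b=np.polyfit(E[:,0],E[:,1],1);r=E[:,1]-np.polyval(b,E[:,0]);k=abs(r)<.006;b=np.polyfit(E[k,0],E[k,1],1)
print('front y=',b,'at .494',np.polyval(b,.494),k.sum(),len(k))
for nm,vs in (('far',range(185,245)),('near',range(245,305))):
    S=[]
    for u in range(90,190,3):
        v=[q for q in vs if m[q,u]]
        if v: S.append(W[min(v) if nm=='far' else max(v),u])
    S=np.array(S);c=np.polyfit(S[:,1],S[:,0],1)
    for _ in range(2):
        r=abs(S[:,0]-np.polyval(c,S[:,1]))<.006;c=np.polyfit(S[r,1],S[r,0],1)
    print(nm,'x=',c,'at .28',np.polyval(c,.28),r.sum(),len(r))
P=W[236:254,280:322].reshape(-1,3);P=P[(P[:,2]>.02)&(P[:,2]<.05)]
c=np.polyfit(P[:,1],P[:,0],1);print('rod x=',c,'yrange',P[:,1].min(),P[:,1].max(), 'x at -.12',np.polyval(c,-.12))
P=W[225:262,318:362].reshape(-1,3);P=P[(P[:,2]>.003)&(P[:,2]<.012)];print('foot y',np.sort(P[:,1])[[3,-4]],'x',np.sort(P[:,0])[[3,-4]])
E
```

```text
[[ 0.432 -0.001 -0.902]
 [ 0.902 -0.002  0.432]
 [-0.002 -1.     0.   ]]
front y= [0.06234268 0.2334266 ] at .494 0.26422388336906033 40 41
far x= [-0.06533144  0.64466361] at .28 0.6263708047503806 34 34
near x= [-0.06171623  0.40456866] at .28 0.3872881109252068 34 34
rod x= [-0.04786312  0.49361334] yrange -0.07984685204864744 0.026701629107435662 x at -.12 0.49935691371846275
foot y [-0.18991951 -0.09693888] x [0.45216972 0.54502995]
```

>>> {"api": "drive_tool", "payload": {
  "motion": [
    [[0,0,0],[0,1,0],-1],
    [[0,0,0],[0,1,0],-1],
    [[0,0,0],[0,1,0],-1],
    [[0,0,0],[0,1,0],-1],
    [[0,0,0],[0,1,0],-1],
    [[0,0,0],[0,1,0],-1],
    [[0,0,0],[0,1,0],-1],
    [[0,0,0],[0,1,0],-1],
    [[0,0,0],[0,1,0],-1],
    [[0,0,0],[0,1,0],-1],
    [[0,0,0],[0,1,0],-1],
    [[0,0,0],[0,1,0],-1]
  ]
}}

```text
time: 1.3
tool_pos: [0.2699, 0.5633, 0.2305]
tool_rot: [-0.706, 0.707, 0.026, -0.026]
contact_force: [0.8, 0.2, -0.2]
gripper_width: 1.002
```

```bash
cat > go.py <<'E'
# usage: go.py x y z [heading_deg]  -> shift/turn needed in tool axes, in units
import sys; from h import *
s=manip.state();M=q2R(s['tool_rot']);p=np.array(s['tool_pos'])
a=list(map(float,sys.argv[1:]));t=np.array(a[:3]);h=np.radians(a[3] if len(a)>3 else 3.6)
c,sn=np.cos(h),np.sin(h);D=np.array([[c,0,-sn],[sn,0,c],[0,-1,0]])
print('t',round(s['time'],2),'pos',p.round(4),'F',np.round(s['contact_force'],1),'w',round(s['gripper_width'],3),'q',np.round(s['joint_pos'],2))
print('shift units (tool axes now)',(M.T@(t-p)/.025).round(2),'turn units',(R.from_matrix(M.T@D).as_rotvec()*36/np.pi).round(2))
E
python3 go.py .5845 .2126 .2
```

```text
t 1.3 pos [0.2699 0.5633 0.2305] F [ 0.8  0.2 -0.2] w 1.002 q [ 1.    0.05  1.61 -0.    1.48  0.93]
shift units (tool axes now) [ 11.53   1.23 -14.91] turn units [ 0.01  0.12 -0.01]
```

>>> {"api": "drive_tool", "payload": {
  "motion": [
    [[0.77,0,-1],[0,0,0],-1],
    [[0.77,0,-1],[0,0,0],-1],
    [[0.77,0,-1],[0,0,0],-1],
    [[0.77,0,-1],[0,0,0],-1],
    [[0.77,0,-1],[0,0,0],-1],
    [[0.77,0,-1],[0,0,0],-1],
    [[0.77,0,-1],[0,0,0],-1],
    [[0.77,0,-1],[0,0,0],-1],
    [[0.77,0,-1],[0,0,0],-1],
    [[0.77,0,-1],[0,0,0],-1],
    [[0.77,0,-1],[0,0,0],-1],
    [[0.77,0,-1],[0,0,0],-1]
  ]
}}

```text
time: 2.5
tool_pos: [0.5238, 0.2811, 0.2307]
tool_rot: [-0.706, 0.707, 0.027, -0.027]
contact_force: [-0.8, 0.4, 0.1]
gripper_width: 1.002
```

>>> {"api": "drive_tool", "payload": {
  "motion": [
    [[0.76,0.2,-1],[0,0,0],-1],
    [[0.76,0.2,-1],[0,0,0],-1],
    [[0.77,0.2,-0.9],[0,0,0],-1],
    [[0,0.3,0],[0,0.12,0],-1],
    [[0,0.3,0],[0,0,0],-1],
    [[0,0,0],[0,0,0],-1]
  ]
}}

```text
time: 3.1
tool_pos: [0.5844, 0.2147, 0.1991]
tool_rot: [-0.707, 0.707, 0.022, -0.025]
contact_force: [-0.1, -0.3, -0.1]
gripper_width: 0.995
```

```bash
python3 go.py .5845 .2126 .082; python3 - <<'E'
from h import *
f=frame('wrist','w1.png');W=cloud(f);z=W[...,2]
P=W[(z>.095)&(z<.108)&(abs(W[...,0]-.5845)<.04)&(abs(W[...,1]-.2126)<.03)]
print(len(P),P.mean(0) if len(P) else 0, cv2.minAreaRect((P[:,:2]*1000).astype(np.float32)) if len(P)>5 else 0)
E
```

```text
t 3.1 pos [0.5844 0.2147 0.1991] F [-0.1 -0.3 -0.1] w 0.995 q [0.23 0.07 1.65 0.   1.43 0.17]
shift units (tool axes now) [ 0.01  4.68 -0.08] turn units [ 0.    0.05 -0.04]
921 [0.58377508 0.21627862 0.10273377] ((583.7445678710938, 215.25694274902344), (27.93326187133789, 27.87130355834961), 52.06321716308594)
```

>>> {"api": "drive_tool", "payload": {
  "motion": [
    [[0,0.9,0],[0,0,0],-1],
    [[0,0.9,0],[0,0,0],-1],
    [[0,0.9,0],[0,0,0],-1],
    [[0,0.9,0],[0,0,0],-1],
    [[0,0.7,0],[0,0,0],-1],
    [[0,0.35,0],[0,0,0],-1],
    [[0,0,0],[0,0,0],1],
    [[0,0,0],[0,0,0],1],
    [[0,0,0],[0,0,0],1],
    [[0,0,0],[0,0,0],1],
    [[0,0,0],[0,0,0],1],
    [[0,0,0],[0,0,0],1]
  ]
}}

```text
time: 4.35
tool_pos: [0.5868, 0.2145, 0.0867]
tool_rot: [0.707, -0.707, -0.024, 0.023]
contact_force: [-1.2, -0.9, 5.9]
gripper_width: 0.295
```

>>> {"api": "drive_tool", "payload": {
  "motion": [
    [[0,0,0],[0,0,0],1],
    [[0,0,0],[0,0,0],1],
    [[0,0,0],[0,0,0],1],
    [[0,-0.3,0],[0,0,0],1],
    [[0,-0.5,0],[0,0,0],1],
    [[0,-1,0],[0,0,0],1],
    [[0,-1,0],[0,0,0],1],
    [[0,-1,0],[0,0,0],1]
  ]
}}

```text
time: 5.15
tool_pos: [0.5859, 0.2143, 0.1815]
tool_rot: [-0.707, 0.707, 0.024, -0.023]
contact_force: [0.8, 1.1, -1.2]
gripper_width: 0.299
```

```bash
python3 go.py .55 -.37 .185; python3 - <<'E'
from h import *
f=frame('wrist','w2.png');f=frame('scene','s1.png')
E
```

```text
t 5.15 pos [0.5859 0.2143 0.1815] F [ 0.8  1.1 -1.2] w 0.299 q [ 0.23  0.08  1.66 -0.    1.39  0.17]
shift units (tool axes now) [ -2.98  -0.14 -23.22] turn units [0.   0.04 0.  ]
```

View pics/w2.png

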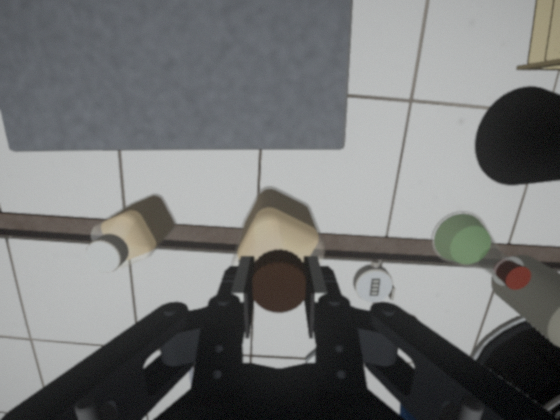

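The wrist view shows the cap at (280,280), held between the pads with the bottle hanging straight. I'll carry it to the tray.

>>> {"api": "drive_tool", "payload": {
  "motion": [
    [[-0.12,0,-0.5],[0,0,0],1],
    [[-0.12,0,-1],[0,0,0],1],
    [[-0.12,0,-1],[0,0,0],1],
    [[-0.12,0,-1],[0,0,0],1],
    [[-0.12,0,-1],[0,0,0],1],
    [[-0.12,0,-1],[0,0,0],1],
    [[-0.12,0,-1],[0,0,0],1],
    [[-0.12,0,-1],[0,0,0],1],
    [[-0.12,0,-1],[0,0,0],1],
    [[-0.12,0,-1],[0,0,0],1],
    [[-0.12,0,-1],[0,0,0],1],
    [[-0.12,0,-1],[0,0,0],1]
  ]
}}

```text
time: 6.45
tool_pos: [0.5671, -0.0763, 0.1773]
tool_rot: [0.707, -0.706, -0.022, 0.025]
contact_force: [0.6, 0.5, -0.0]
gripper_width: 0.3
```

>>> {"api": "drive_tool", "payload": {
  "motion": [
    [[-0.12,0,-1],[0,0,0],1],
    [[-0.12,0,-1],[0,0,0],1],
    [[-0.12,0,-1],[0,0,0],1],
    [[-0.12,0,-1],[0,0,0],1],
    [[-0.12,0,-1],[0,0,0],1],
    [[-0.12,0,-1],[0,0,0],1],
    [[-0.12,0,-1],[0,0,0],1],
    [[-0.12,0,-1],[0,0,0],1],
    [[-0.12,0,-1],[0,0,0],1],
    [[-0.12,0,-1],[0,0,0],1],
    [[-0.12,0,-1],[0,0,0],1],
    [[-0.12,0,-0.7],[0,0,0],1]
  ]
}}

```text
time: 7.65
tool_pos: [0.5507, -0.3704, 0.1773]
tool_rot: [0.708, -0.706, -0.022, 0.024]
contact_force: [0.0, 0.4, -1.3]
gripper_width: 0.298
```

>>> {"api": "drive_tool", "payload": {
  "motion": [
    [[0,0.5,0],[0,0,0],1],
    [[0,1,0],[0,0,0],1],
    [[0,0.8,0],[0,0,0],1],
    [[0,0.4,0],[0,0,0],1],
    [[0,0.2,0],[0,0,0],1],
    [[0,0,0],[0,0,0],1],
    [[0,0,0],[0,0,0],1]
  ]
}}

```text
time: 8.35
tool_pos: [0.5532, -0.3693, 0.1086]
tool_rot: [-0.706, 0.707, 0.024, -0.023]
contact_force: [1.1, 0.1, -1.2]
gripper_width: 0.299
```

```bash
python3 go.py .55 -.37 .092
```

```text
t 8.35 pos [ 0.5532 -0.3693  0.1086] F [ 1.1  0.1 -1.2] w 0.299 q [-0.7   0.24  1.61  0.    1.28 -0.77]
shift units (tool axes now) [-0.13  0.66 -0.02] turn units [0.01 0.04 0.01]
```

>>> {"api": "drive_tool", "payload": {
  "motion": [
    [[0,0.3,0],[0,0,0],1],
    [[0,0.2,0],[0,0,0],1],
    [[0,0.1,0],[0,0,0],1],
    [[0,0.05,0],[0,0,0],1],
    [[0,0,0],[0,0,0],1],
    [[0,0,0],[0,0,0],1]
  ]
}}

```text
time: 8.95
tool_pos: [0.5527, -0.3699, 0.0928]
tool_rot: [-0.706, 0.707, 0.024, -0.023]
contact_force: [-3.1, -0.1, 4.6]
gripper_width: 0.295
```

```bash
python3 go.py .55 -.37 .092
```

```text
t 8.95 pos [ 0.5527 -0.3699  0.0928] F [-3.1 -0.1  4.6] w 0.295 q [-0.7   0.26  1.62 -0.    1.26 -0.77]
shift units (tool axes now) [-0.11  0.03  0.  ] turn units [0.02 0.04 0.  ]
```

>>> {"api": "drive_tool", "payload": {
  "motion": [
    [[0,0,0],[0,0,0],0.2],
    [[0,0,0],[0,0,0],-0.4],
    [[0,0,0],[0,0,0],-0.4],
    [[0,0,0],[0,0,0],-0.4],
    [[0,0,0],[0,0,0],-0.4],
    [[0,-0.4,0],[0,0,0],-0.4],
    [[0,-1,0],[0,0,0],-0.4],
    [[0,-1,0],[0,0,0],-0.4],
    [[0,-1,0],[0,0,0],-1],
    [[0,-0.8,0],[0,0,0],-1]
  ]
}}

```text
time: 9.95
tool_pos: [0.5531, -0.3695, 0.1992]
tool_rot: [-0.706, 0.707, 0.024, -0.023]
contact_force: [-0.1, 0.3, 1.4]
gripper_width: 0.996
```

```bash
python3 go.py .446 .1755 .19; python3 - <<'E'
from h import *
f=frame('wrist','w3.png');W=cloud(f);z=W[...,2]
P=W[(z>.102)&(z<.114)&(abs(W[...,0]-.55)<.05)&(abs(W[...,1]+.37)<.05)]
print(len(P),P.mean(0),z[(abs(W[...,0]-.5)<.02)&(abs(W[...,1]+.42)<.03)].mean())
E
```

```text
t 9.95 pos [ 0.5531 -0.3695  0.1992] F [-0.1  0.3  1.4] w 0.996 q [-0.7   0.16  1.55  0.    1.43 -0.77]
shift units (tool axes now) [-2.83  0.32 22.04] turn units [0.02 0.04 0.02]
941 [ 0.54719278 -0.36804508  0.10818679] 0.003841860042350843
```

>>> {"api": "drive_tool", "payload": {
  "motion": [
    [[-0.12,0,0.5],[0,0,0],-1],
    [[-0.12,0,1],[0,0,0],-1],
    [[-0.12,0,1],[0,0,0],-1],
    [[-0.12,0,1],[0,0,0],-1],
    [[-0.12,0,1],[0,0,0],-1],
    [[-0.12,0,1],[0,0,0],-1],
    [[-0.12,0,1],[0,0,0],-1],
    [[-0.12,0,1],[0,0,0],-1],
    [[-0.12,0,1],[0,0,0],-1],
    [[-0.12,0,1],[0,0,0],-1],
    [[-0.12,0,1],[0,0,0],-1],
    [[-0.12,0,1],[0,0,0],-1]
  ]
}}

```text
time: 11.2
tool_pos: [0.4959, -0.0827, 0.1942]
tool_rot: [0.707, -0.706, -0.022, 0.025]
contact_force: [0.5, 0.4, -0.1]
gripper_width: 1.005
```

>>> {"api": "drive_tool", "payload": {
  "motion": [
    [[-0.12,0,1],[0,0,0],-1],
    [[-0.12,0,1],[0,0,0],-1],
    [[-0.12,0,1],[0,0,0],-1],
    [[-0.12,0,1],[0,0,0],-1],
    [[-0.12,0,1],[0,0,0],-1],
    [[-0.12,0,1],[0,0,0],-1],
    [[-0.12,0,1],[0,0,0],-1],
    [[-0.12,0,1],[0,0,0],-1],
    [[-0.12,0,1],[0,0,0],-1],
    [[-0.12,0,1],[0,0,0],-1],
    [[0,0,0.5],[0,0,0],-1],
    [[0,0,0],[0,0,0],-1]
  ]
}}

```text
time: 12.4
tool_pos: [0.4491, 0.1762, 0.195]
tool_rot: [-0.707, 0.707, 0.024, -0.025]
contact_force: [0.1, -0.3, 0.4]
gripper_width: 0.995
```

```bash
python3 go.py .446 .1755 .084; python3 - <<'E'
from h import *
f=frame('wrist','w4.png');W=cloud(f);z=W[...,2]
P=W[(z>.095)&(z<.108)&(abs(W[...,0]-.446)<.04)&(abs(W[...,1]-.175)<.03)]
print(len(P), cv2.minAreaRect((P[:,:2]*1000).astype(np.float32)) if len(P)>5 else 0)
E
```

```text
t 12.4 pos [0.4491 0.1762 0.195 ] F [ 0.1 -0.3  0.4] w 0.995 q [ 0.22 -0.27  1.97 -0.    1.44  0.15]
shift units (tool axes now) [-0.12  4.44 -0.02] turn units [ 0.    0.07 -0.02]
1024 ((444.47650146484375, 176.21151733398438), (28.45136833190918, 28.510021209716797), 86.27189636230469)
```

>>> {"api": "drive_tool", "payload": {
  "motion": [
    [[-0.14,0.9,0],[0,0,0],-1],
    [[0,0.9,0],[0,0,0],-1],
    [[0,0.9,0],[0,0,0],-1],
    [[0,0.9,0],[0,0,0],-1],
    [[0,0.55,0],[0,0,0],-1],
    [[0,0.2,0],[0,0,0],-1],
    [[0,0,0],[0,0,0],1],
    [[0,0,0],[0,0,0],1],
    [[0,0,0],[0,0,0],1],
    [[0,0,0],[0,0,0],1],
    [[0,0,0],[0,0,0],1],
    [[0,0,0],[0,0,0],1]
  ]
}}

```text
time: 13.65
tool_pos: [0.4475, 0.1753, 0.0889]
tool_rot: [0.707, -0.707, -0.024, 0.023]
contact_force: [-2.1, -0.2, 5.5]
gripper_width: 0.303
```

>>> {"api": "drive_tool", "payload": {
  "motion": [
    [[0,0,0],[0,0,0],1],
    [[0,0,0],[0,0,0],1],
    [[0,0,0],[0,0,0],1],
    [[0,-0.3,0],[0,0,0],1],
    [[0,-0.5,0],[0,0,0],1],
    [[0,-1,0],[0,0,0],1],
    [[0,-1,0],[0,0,0],1],
    [[0,-1,0],[0,0,0],1]
  ]
}}

```text
time: 14.45
tool_pos: [0.4467, 0.175, 0.1841]
tool_rot: [-0.707, 0.707, 0.024, -0.023]
contact_force: [0.5, 0.2, -1.4]
gripper_width: 0.304
```

```bash
python3 go.py .45 -.36 .18
```

```text
t 14.45 pos [0.4467 0.175  0.1841] F [ 0.5  0.2 -1.4] w 0.304 q [ 0.22 -0.27  1.99 -0.    1.42  0.15]
shift units (tool axes now) [ -1.29   0.16 -21.36] turn units [0.   0.04 0.  ]
```

>>> {"api": "drive_tool", "payload": {
  "motion": [
    [[-0.06,0,-0.5],[0,0,0],1],
    [[-0.06,0,-1],[0,0,0],1],
    [[-0.06,0,-1],[0,0,0],1],
    [[-0.06,0,-1],[0,0,0],1],
    [[-0.06,0,-1],[0,0,0],1],
    [[-0.06,0,-1],[0,0,0],1],
    [[-0.06,0,-1],[0,0,0],1],
    [[-0.06,0,-1],[0,0,0],1],
    [[-0.06,0,-1],[0,0,0],1],
    [[-0.06,0,-1],[0,0,0],1],
    [[-0.06,0,-1],[0,0,0],1],
    [[-0.06,0,-1],[0,0,0],1]
  ]
}}

```text
time: 15.65
tool_pos: [0.4467, -0.1144, 0.1813]
tool_rot: [0.707, -0.707, -0.023, 0.024]
contact_force: [0.3, -0.4, -1.8]
gripper_width: 0.302
```

>>> {"api": "drive_tool", "payload": {
  "motion": [
    [[-0.06,0,-1],[0,0,0],1],
    [[-0.06,0,-1],[0,0,0],1],
    [[-0.06,0,-1],[0,0,0],1],
    [[-0.06,0,-1],[0,0,0],1],
    [[-0.06,0,-1],[0,0,0],1],
    [[-0.06,0,-1],[0,0,0],1],
    [[-0.06,0,-1],[0,0,0],1],
    [[-0.06,0,-1],[0,0,0],1],
    [[-0.06,0,-1],[0,0,0],1],
    [[-0.06,0,-0.8],[0,0,0],1],
    [[0,0,0],[0,0,0],1]
  ]
}}

```text
time: 16.75
tool_pos: [0.4481, -0.3605, 0.1817]
tool_rot: [0.707, -0.707, -0.022, 0.023]
contact_force: [0.2, 0.7, 0.1]
gripper_width: 0.304
```

>>> {"api": "drive_tool", "payload": {
  "motion": [
    [[0,0.5,0],[0,0,0],1],
    [[0,1,0],[0,0,0],1],
    [[0,0.8,0],[0,0,0],1],
    [[0,0.5,0],[0,0,0],1],
    [[0,0.2,0],[0,0,0],1],
    [[0,0,0],[0,0,0],1],
    [[0,0,0],[0,0,0],1]
  ]
}}

```text
time: 17.45
tool_pos: [0.4497, -0.3587, 0.1085]
tool_rot: [-0.706, 0.707, 0.024, -0.023]
contact_force: [-0.2, -0.1, -1.3]
gripper_width: 0.303
```

```bash
python3 go.py .45 -.36 .0935
```

```text
t 17.45 pos [ 0.4497 -0.3587  0.1085] F [-0.2 -0.1 -1.3] w 0.303 q [-0.8   0.04  1.84  0.    1.26 -0.87]
shift units (tool axes now) [ 0.01  0.6  -0.05] turn units [0.01 0.04 0.01]
```

Lower to contact and release, then head for the rod.

>>> {"api": "drive_tool", "payload": {
  "motion": [
    [[0,0.3,0],[0,0,0],1],
    [[0,0.17,0],[0,0,0],1],
    [[0,0.08,0],[0,0,0],1],
    [[0,0.05,0],[0,0,0],1],
    [[0,0,0],[0,0,0],1],
    [[0,0,0],[0,0,0],1]
  ]
}}

```text
time: 18.05
tool_pos: [0.4493, -0.3587, 0.0928]
tool_rot: [-0.707, 0.707, 0.024, -0.023]
contact_force: [-0.2, -0.2, -0.3]
gripper_width: 0.305
```

>>> {"api": "drive_tool", "payload": {
  "motion": [
    [[0,0,0],[0,0,0],0.2],
    [[0,0,0],[0,0,0],-0.4],
    [[0,0,0],[0,0,0],-0.4],
    [[0,0,0],[0,0,0],-0.4],
    [[0,0,0],[0,0,0],-0.4],
    [[0,-0.4,0],[0,0,0],-0.4],
    [[0,-1,0],[0,0,0],-0.4],
    [[0,-1,0],[0,0,0],-0.4],
    [[0,-1,0],[0,0,0],-1],
    [[0,-0.6,0],[0,0,0],-1],
    [[0,0,0.5],[0,0,0],-1],
    [[0,0,0.8],[0,0,0],-1]
  ]
}}

```text
time: 19.25
tool_pos: [0.4468, -0.3257, 0.1923]
tool_rot: [0.707, -0.707, -0.023, 0.023]
contact_force: [-0.2, 0.8, -0.3]
gripper_width: 1.003
```

```bash
cat > rod.py <<'E'
from h import *
def rod(W,c=(.5,-.13)):
    near=(abs(W[...,0]-c[0])<.12)&(abs(W[...,1]-c[1])<.3)
    P=W[near&(W[...,2]>.027)&(W[...,2]<.05)]
    return P
E
python3 - <<'E'
from h import *
f=frame('top','top1.png');W=cloud(f);z=W[...,2]
P=W[(z>.098)&(z<.118)&(W[...,1]<-.28)&(abs(W[...,0]-.5)<.12)];
for x0 in(.45,.55):
    Q=P[abs(P[:,0]-x0)<.03];print('cap',len(Q),Q.mean(0).round(3))
P=W[:,:][(abs(W[...,0]-.5)<.09)&(W[...,1]>-.075)&(W[...,1]<.08)&(z>.02)&(z<.05)]
print('rodpts',len(P),P.min(0).round(3),P.max(0).round(3))
c=np.polyfit(P[:,1],P[:,0],1);print(c)
P=W[(abs(W[...,0]-.5)<.09)&(W[...,1]>-.2)&(W[...,1]<-.08)&(z>.03)&(z<.06)]
print('grip',len(P),np.median(P,0).round(4),np.sort(P[:,1])[[2,-3]])
E
python3 go.py .5 -.137 .15
```

```text
cap 19 [ 0.454 -0.348  0.106]
cap 74 [ 0.551 -0.366  0.107]
rodpts 91 [ 0.489 -0.074  0.029] [0.499 0.027 0.042]
[-0.04890484  0.49359781]
grip 152 [ 0.4991 -0.1265  0.0418] [-0.16005681 -0.08469457]
t 19.3 pos [ 0.4464 -0.3222  0.1912] F [2.4 1.7 0.3] w 0.998 q [-0.76 -0.09  1.83  0.    1.41 -0.83]
shift units (tool axes now) [2.64 1.67 7.24] turn units [-0.05  0.05 -0.01]
```

View pics/top1.png

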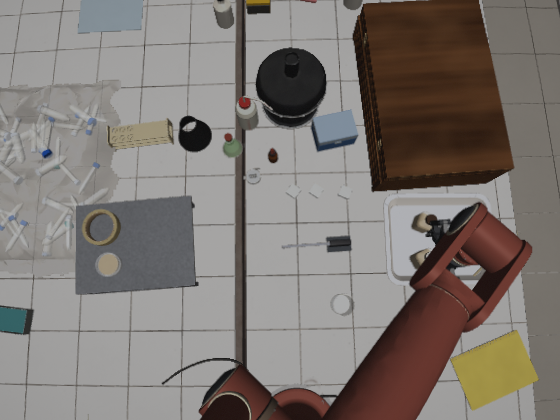

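The top view shows both bottles in the tray at about (427,220) and (420,260), with the rod and boxes unmoved. Now the rod grip.

>>> {"api": "drive_tool", "payload": {
  "motion": [
    [[0.33,0,0.9],[0,0,0],-1],
    [[0.33,0,0.9],[0,0,0],-1],
    [[0.33,0,0.9],[0,0,0],-1],
    [[0.33,0,0.9],[0,0,0],-1],
    [[0.33,0.4,0.9],[0,0,0],-1],
    [[0.33,0.4,0.9],[0,0,0],-1],
    [[0.33,0.4,0.9],[0,0,0],-1],
    [[0.28,0.4,0.82],[0,-0.1,0],-1],
    [[0,0,0],[0,0,0],-1],
    [[0,0,0],[0,0,0],-1]
  ]
}}

```text
time: 20.3
tool_pos: [0.499, -0.1436, 0.1514]
tool_rot: [0.707, -0.706, -0.026, 0.028]
contact_force: [0.1, 0.1, 0.2]
gripper_width: 0.992
```

```bash
python3 go.py .5 -.137 .015 3.1;  python3 - <<'E'
from h import *
f=frame('wrist','w5.png');W=cloud(f);z=W[...,2]
P=W[(z>.036)&(z<.05)&(abs(W[...,0]-.5)<.03)&(abs(W[...,1]+.137)<.06)]
print(len(P), cv2.minAreaRect((P[:,:2]*1000).astype(np.float32)))
P=W[(z>.003)&(z<.012)&(abs(W[...,0]-.5)<.05)&(abs(W[...,1]+.137)<.06)]
print(len(P), cv2.minAreaRect((P[:,:2]*1000).astype(np.float32)))
E
```

```text
t 20.3 pos [ 0.499  -0.1436  0.1514] F [0.1 0.1 0.2] w 0.992 q [-0.42 -0.14  1.93 -0.    1.35 -0.5 ]
shift units (tool axes now) [0.07 5.46 0.26] turn units [-0.01  0.25 -0.02]
1542 ((497.9445495605469, -119.25810241699219), (16.023303985595703, 84.63339233398438), 2.625476837158203)
1916 ((498.77691650390625, -132.26470947265625), (43.756473541259766, 70.60684967041016), 2.9341964721679688)
```

>>> {"api": "drive_tool", "payload": {
  "motion": [
    [[0,0.9,0.2],[0,0.2,0],-1],
    [[0,0.9,0.15],[0,0,0],-1],
    [[0,0.9,0],[0,0,0],-1],
    [[0,0.9,0],[0,0,0],-1],
    [[0,0.9,0],[0,0,0],-1],
    [[0,0.6,0],[0,0,0],-1],
    [[0,0.36,0],[0,0,0],-1],
    [[0,0,0],[0,0,0],1],
    [[0,0,0],[0,0,0],1],
    [[0,0,0],[0,0,0],1],
    [[0,0,0],[0,0,0],1],
    [[0,0,0],[0,0,0],1]
  ]
}}

```text
time: 21.55
tool_pos: [0.5, -0.1357, 0.0172]
tool_rot: [-0.707, 0.707, 0.021, -0.02]
contact_force: [2.8, -0.8, -0.2]
gripper_width: 0.173
```

>>> {"api": "drive_tool", "payload": {
  "motion": [
    [[0,0,0],[0,0,0],1],
    [[0,0,0],[0,0,0],1],
    [[0,0,0],[0,0,0],1],
    [[0,0,0],[0,0,0],1],
    [[0,0,0],[0,0,0],1],
    [[0,0,0],[0,0,0],1]
  ]
}}

```text
time: 22.15
tool_pos: [0.5, -0.1357, 0.017]
tool_rot: [-0.707, 0.707, 0.021, -0.02]
contact_force: [-1.0, 0.3, 5.6]
gripper_width: 0.173
```

```bash
python3 go.py .5 -.134 .065 3.6
```

```text
t 22.15 pos [ 0.5    -0.1357  0.017 ] F [-1.   0.3  5.6] w 0.173 q [-0.41  0.04  2.01  0.    1.09 -0.47]
shift units (tool axes now) [ 0.01 -1.92  0.07] turn units [ 0.01 -0.06  0.02]
```

>>> {"api": "drive_tool", "payload": {
  "motion": [
    [[0,-0.3,0],[0,0,0],1],
    [[0,-0.5,0],[0,0,0],1],
    [[0,-0.5,0],[0,0,0],1],
    [[0,-0.3,0],[0,0,0],1],
    [[0,0,0],[0,0,0],1],
    [[0,0,0],[0,0,0],1]
  ]
}}

```text
time: 22.75
tool_pos: [0.4993, -0.1355, 0.0563]
tool_rot: [-0.707, 0.707, 0.021, -0.02]
contact_force: [-0.1, 1.0, -1.7]
gripper_width: 0.171
```

```bash
python3 go.py .5 -.134 .055 3.6; cat >> h.py <<'E'
def proj(f,P):
    P=np.atleast_2d(P);T=np.linalg.inv(f['T']);C=P@T[:3,:3].T+T[:3,3]
    return cv2.projectPoints(C,np.zeros(3),np.zeros(3),np.array(f['camera_matrix']),np.array([float(f['k1']),0,0,0,0]))[0][:,0]
E
python3 - <<'E'
from h import *
f=frame('top','top2.png');W=cloud(f);z=W[...,2]
P=W[(abs(W[...,0]-.5)<.06)&(W[...,1]>-.06)&(W[...,1]<.06)&(z>.05)&(z<.09)]
print('rod',len(P),P.min(0).round(4),P.max(0).round(4),np.polyfit(P[:,1],P[:,0],1))
print('rod z near/far',np.median(P[P[:,1]<-.03,2]),np.median(P[P[:,1]>.0,2]))
P=P[P[:,1]>P[:,1].max()-.012];print('tip x',np.median(P[:,0]))
f=frame('scene','s2.png')
t=np.linspace(0,2*np.pi,60);e=np.array([.5056,.300,.035])
ring=[e+[.0155*np.cos(a),.0155*np.sin(a),0] for a in t]
uv=proj(f,ring);u,v=proj(f,e)[0];print(u,v)
k=8;x0,y0=int(u)-45,int(v)-32
im=cv2.resize(f['img'][y0:y0+64,x0:x0+90],None,fx=k,fy=k,interpolation=cv2.INTER_CUBIC)
for a,b in uv[::6]: cv2.circle(im,(int((a-x0+.5)*k),int((b-y0+.5)*k)),2,(0,0,255),-1)
im=cv2.convertScaleAbs(im,alpha=1.5,beta=20)
cv2.imwrite('pics/eye.png',im)
W=cloud(f);P=W[y0:y0+64,x0:x0+90].reshape(-1,3);m=(abs(P[:,0]-.5056)<.03)&(P[:,2]>.025)&(P[:,2]<.047)&(P[:,1]<.326)&(P[:,1]>.27);print(m.sum(),P[m].min(0),P[m].max(0),P[m].mean(0))
m=(abs(P[:,0]-.5056)<.05)&(P[:,2]>.01)&(P[:,2]<.055)&(P[:,1]>.326);print('face',m.sum(),np.median(P[m],0))
E
```

```text
t 22.75 pos [ 0.4993 -0.1355  0.0563] F [-0.1  1.  -1.7] w 0.171 q [-0.41 -0.03  2.   -0.    1.16 -0.47]
shift units (tool axes now) [0.03 0.05 0.06] turn units [ 0.   -0.06  0.01]
rod 85 [ 0.4881 -0.0597  0.0521] [0.4979 0.0294 0.0795] [-0.05319718  0.49239245]
rod z near/far 0.07542567597249761 0.0738032234726278
tip x 0.49074773858115034
231.46983733788593 183.82987477856364Traceback (most recent call last):
  File "<stdin>", line 16, in <module>
    return umr_minimum(a, axis, None, out, keepdims, initial, where)
ValueError: zero-size array to reduction operation minimum which has no identity
```

View pics/eye.png

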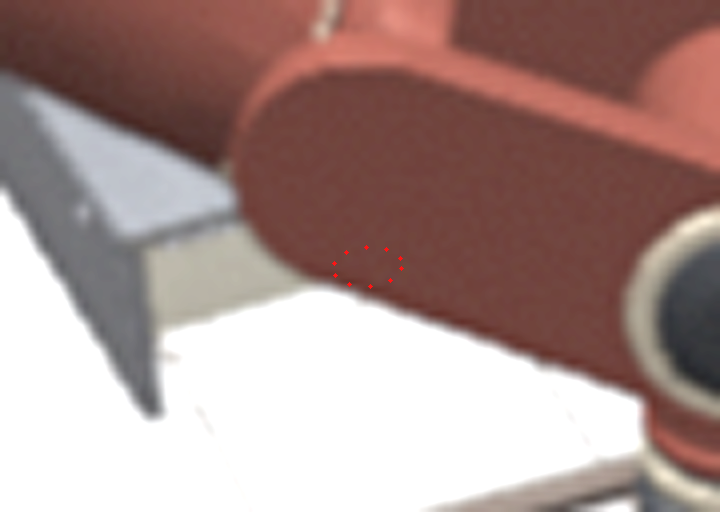

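The arm hides the eye in this view, so I'll check the first scene frame numerically.

```bash
python3 - <<'E'
from h import *
d=np.load('scene0.npz');W=d['W'];P=W.reshape(-1,3)
def s(n,m): 
    print(n,m.sum(), *( [P[m].min(0).round(3),P[m].max(0).round(3),np.median(P[m],0).round(3)] if m.any() else []))
s('ring',(abs(P[:,0]-.5056)<.03)&(P[:,2]>.026)&(P[:,2]<.045)&(P[:,1]<.32)&(P[:,1]>.275))
s('face',(abs(P[:,0]-.5056)<.09)&(P[:,2]>.012)&(P[:,2]<.055)&(P[:,1]>.32)&(P[:,1]<.36))
v,u=180,231
sub=d['img'][160:205,200:270];k=8
cv2.imwrite('pics/eye0.png',cv2.convertScaleAbs(cv2.resize(sub,None,fx=k,fy=k,interpolation=cv2.INTER_CUBIC),alpha=1.3,beta=20))
E
```

```text
ring 37 [0.49  0.279 0.033] [0.525 0.317 0.042] [0.509 0.297 0.038]
face 378 [0.416 0.32  0.012] [0.595 0.345 0.053] [0.499 0.333 0.033]
```

View pics/eye0.png

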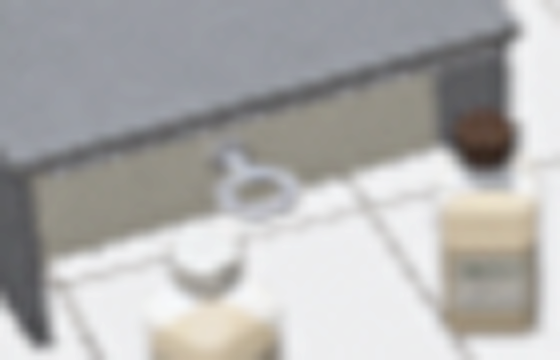

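The eye shows clearly at crop (258,190), full-frame pixel (232,184). That is within 1 px of my prediction, so the eye is at about (0.507, 0.2995).

```bash
python3 go.py .5153 .139 .060 3.4
```

```text
t 22.85 pos [ 0.4988 -0.1352  0.0555] F [ 0.1  0.2 -1.3] w 0.175 q [-0.41 -0.02  2.   -0.    1.16 -0.47]
shift units (tool axes now) [ 1.29 -0.18 10.91] turn units [-0.01 -0.02 -0.01]
```

>>> {"api": "drive_tool", "payload": {
  "motion": [
    [[0.5,-0.18,0],[0,0,0],1],
    [[0.5,0,0.5],[0,0,0],1],
    [[0.29,0,0.9],[0,0,0],1],
    [[0,0,1],[0,0,0],1],
    [[0,0,1],[0,0,0],1],
    [[0,0,1],[0,0,0],1],
    [[0,0,1],[0,0,0],1],
    [[0,0,1],[0,0,0],1],
    [[0,0,0.6],[0,0,0],1],
    [[0,0,0],[0,0,0],1],
    [[0,0,0],[0,0,0],1]
  ]
}}

```text
time: 23.95
tool_pos: [0.5213, 0.0409, 0.0603]
tool_rot: [-0.707, 0.707, 0.02, -0.021]
contact_force: [-0.3, 0.2, 0.0]
gripper_width: 0.174
```

```bash
python3 go.py .5153 .139 .060 3.4; python3 - <<'E'
from h import *
f=frame('top','top3.png');W=cloud(f);z=W[...,2]
P=W[(abs(W[...,0]-.5)<.06)&(W[...,1]>.13)&(W[...,1]<.262)&(z>.05)&(z<.095)]
print('rod',len(P),P.min(0).round(4),P.max(0).round(4),np.polyfit(P[:,1],P[:,0],1)) if len(P)>3 else print(len(P))
E
```

```text
t 23.95 pos [0.5213 0.0409 0.0603] F [-0.3  0.2  0. ] w 0.174 q [-0.06 -0.02  1.99 -0.    1.17 -0.12]
shift units (tool axes now) [-0.01  0.01  3.93] turn units [ 0.01 -0.01 -0.01]
rod 73 [0.5099 0.1312 0.0527] [0.5202 0.2046 0.0839] [-0.06383652  0.52535281]
```

>>> {"api": "drive_tool", "payload": {
  "motion": [
    [[0,0,0.8],[0,0,0],1],
    [[0,0,0.9],[0,0,0],1],
    [[0,0,0.9],[0,0,0],1],
    [[0,0,0.8],[0,0,0],1],
    [[0,0,0.53],[0,0,0],1],
    [[0,0,0],[0,0,0],1],
    [[0,0,0],[0,0,0],1]
  ]
}}

```text
time: 24.7
tool_pos: [0.5158, 0.1385, 0.0605]
tool_rot: [-0.707, 0.707, 0.02, -0.02]
contact_force: [0.7, -0.4, -1.9]
gripper_width: 0.175
```

```bash
python3 go.py .5153 .139 .040 3.4; python3 - <<'E'
from h import *
f=frame('scene','s3.png');k=8
sub=f['img'][160:205,200:270]
cv2.imwrite('pics/eye3.png',cv2.convertScaleAbs(cv2.resize(sub,None,fx=k,fy=k,interpolation=cv2.INTER_CUBIC),alpha=1.3,beta=20))
E
```

```text
t 24.7 pos [0.5158 0.1385 0.0605] F [ 0.7 -0.4 -1.9] w 0.175 q [ 0.12  0.01  1.96 -0.    1.17  0.07]
shift units (tool axes now) [-0.02  0.82  0.02] turn units [ 0.01 -0.02 -0.  ]
```

View pics/eye3.png

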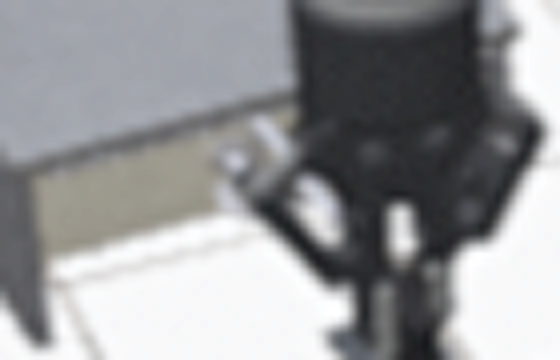

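The rod's tip is just above the ring, at about (262,170). I'll lower the pin and watch the force.

>>> {"api": "drive_tool", "payload": {
  "motion": [
    [[0,0.2,0],[0,0,0],1],
    [[0,0.2,0],[0,0,0],1],
    [[0,0.2,0],[0,0,0],1],
    [[0,0.2,0],[0,0,0],1],
    [[0,0.15,0],[0,0,0],1],
    [[0,0,0],[0,0,0],1]
  ]
}}

```text
time: 25.35
tool_pos: [0.515, 0.1391, 0.0358]
tool_rot: [-0.707, 0.707, 0.02, -0.021]
contact_force: [-0.4, -1.5, -1.2]
gripper_width: 0.177
```

>>> {"api": "drive_tool", "payload": {
  "motion": [
    [[0,0,-0.1],[0,0,0],1],
    [[0,0,-0.2],[0,0,0],1],
    [[0,0,-0.3],[0,0,0],1],
    [[0,0,-0.3],[0,0,0],1],
    [[0,0,-0.3],[0,0,0],1]
  ]
}}

```text
time: 25.85
tool_pos: [0.5177, 0.1087, 0.037]
tool_rot: [0.707, -0.707, -0.02, 0.02]
contact_force: [0.6, 2.2, -1.0]
gripper_width: 0.172
```

```bash
python3 go.py .5279 -.061 .036 3.4; python3 - <<'E'
from h import *
f=frame('top','top4.png');W=cloud(f);z=W[...,2]
P=W[(abs(W[...,0]-.5)<.1)&(W[...,1]>.2)&(W[...,1]<.262)&(z>.03)&(z<.095)]
print(len(P),np.sort(P[:,0])[[2,-3]] if len(P)>5 else '')
for a in np.arange(.44,.58,.01):
    m=(abs(P[:,0]-a)<.005); print(round(a,2),m.sum(),P[m].min(0).round(3) if m.any() else '', np.median(P[m],0).round(3) if m.any() else '')
E
```

```text
t 25.85 pos [0.5177 0.1087 0.037 ] F [ 0.6  2.2 -1. ] w 0.172 q [0.07 0.03 1.98 0.   1.13 0.01]
shift units (tool axes now) [ 0.02  0.04 -6.8 ] turn units [-0.01 -0.02  0.01]
39 [0.50800325 0.51379511]
0.44 0  
0.45 0  
0.46 0  
0.47 0  
0.48 0  
0.49 0  
0.5 0  
0.51 39 [0.508 0.217 0.052] [0.511 0.242 0.056]
0.52 0  
0.53 0  
0.54 0  
0.55 0  
0.56 0  
0.57 0
```

No vertical force on lowering and about 2 N of drag along +y, so the hook has caught. Continuing to pull.

>>> {"api": "drive_tool", "payload": {
  "motion": [
    [[0,0,-0.5],[0,0,0],1],
    [[0,0,-0.6],[0,0,0],1],
    [[0,0,-0.6],[0,0,0],1],
    [[0,0,-0.6],[0,0,0],1],
    [[0,0,-0.6],[0,0,0],1],
    [[0,0,-0.6],[0,0,0],1],
    [[0,0,-0.6],[0,0,0],1],
    [[0,0,-0.6],[0,0,0],1],
    [[0,0,-0.6],[0,0,0],1],
    [[0,0,-0.6],[0,0,0],1],
    [[0,0,-0.4],[0,0,0],1],
    [[0,0,-0.3],[0,0,0],1]
  ]
}}

```text
time: 27.1
tool_pos: [0.5264, -0.0565, 0.0364]
tool_rot: [-0.707, 0.707, 0.02, -0.021]
contact_force: [-0.4, 1.0, -2.1]
gripper_width: 0.176
```

>>> {"api": "drive_tool", "payload": {
  "motion": [
    [[0,0,-0.2],[0,0,0],1],
    [[0,0,-0.15],[0,0,0],1],
    [[0,0,-0.15],[0,0,0],1],
    [[0,0,0],[0,0,0],1]
  ]
}}

```text
time: 27.5
tool_pos: [0.5278, -0.0683, 0.0369]
tool_rot: [-0.707, 0.707, 0.02, -0.02]
contact_force: [-0.1, 0.6, -1.0]
gripper_width: 0.174
```

```bash
python3 go.py .5279 -.069 .036 3.4; python3 - <<'E'
from h import *
f=frame('top','top5.png');W=cloud(f);z=W[...,2]
P=W[(abs(W[...,0]-.52)<.13)&(W[...,1]>.1)&(W[...,1]<.262)]
m=(P[:,2]>.052)&(P[:,2]<.066);print('front top',m.sum(),np.median(P[m],0).round(4),np.sort(P[m][:,1])[[2,-3]])
m=(P[:,2]>.002)&(P[:,2]<.02)&(P[:,1]>.17);print('floor',m.sum(),np.median(P[m],0).round(4))
E
```

```text
t 27.5 pos [ 0.5278 -0.0683  0.0369] F [-0.1  0.6 -1. ] w 0.174 q [-0.27  0.04  1.97 -0.    1.13 -0.33]
shift units (tool axes now) [ 0.    0.04 -0.03] turn units [ 0.01 -0.02  0.  ]
front top 196 [0.5141 0.1398 0.0569] [0.13113657 0.2522656 ]
floor 2151 [0.5125 0.216  0.0092]
```

View pics/top5.png

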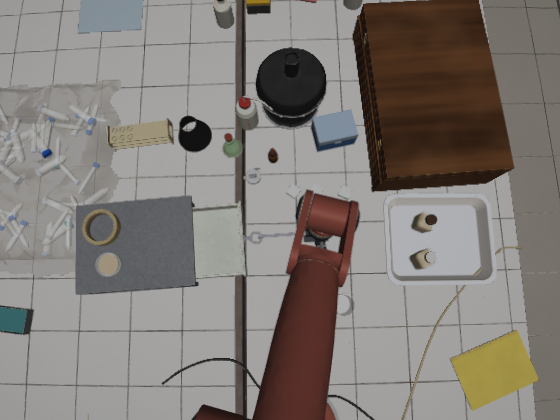

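The drawer is out, its front at about px (243,240), with the hook in the eye at (256,237). A few small steps to feel the end stop.

>>> {"api": "drive_tool", "payload": {
  "motion": [
    [[0,0,-0.1],[0,0,0],1],
    [[0,0,-0.1],[0,0,0],1],
    [[0,0,0],[0,0,0],1]
  ]
}}

```text
time: 27.85
tool_pos: [0.5276, -0.0713, 0.0363]
tool_rot: [0.708, -0.705, -0.02, 0.02]
contact_force: [0.5, 7.6, -1.8]
gripper_width: 0.179
```

>>> {"api": "drive_tool", "payload": {
  "motion": [
    [[0,0,-0.1],[0,0,0],1],
    [[0,0,-0.1],[0,0,0],1],
    [[0,0,0],[0,0,0],1]
  ]
}}

```text
time: 28.15
tool_pos: [0.5267, -0.0719, 0.0349]
tool_rot: [0.712, -0.702, -0.018, 0.02]
contact_force: [1.3, 21.3, -3.4]
gripper_width: 0.176
```

End stop felt at 21 N, so the drawer is fully out. Unhook and park the rod.

>>> {"api": "drive_tool", "payload": {
  "motion": [
    [[0,0,0.2],[0,0,0],1],
    [[0,0,0.25],[0,0,0],1],
    [[0,0,0],[0,0,0],1],
    [[0,-0.3,0],[0,0,0],1],
    [[0,-0.4,0],[0,0,0],1],
    [[0,-0.4,0],[0,0,0],1],
    [[0,0,0],[0,0,0],1],
    [[0,0,-0.5],[0,0,0],1],
    [[-0.2,0,-0.8],[0,0,0],1],
    [[-0.2,0,-0.8],[0,0,0],1],
    [[0,0,-0.6],[0,0,0],1],
    [[0,0,0],[0,0,0],1]
  ]
}}

```text
time: 29.35
tool_pos: [0.5216, -0.1367, 0.0643]
tool_rot: [-0.707, 0.707, 0.019, -0.019]
contact_force: [0.1, 0.1, -1.3]
gripper_width: 0.176
```

```bash
python3 go.py .52 -.13 .018 3.4; python3 - <<'E'
from h import *
f=frame('top');W=cloud(f);z=W[...,2]
P=W[(abs(W[...,0]-.52)<.13)&(W[...,1]>.1)&(W[...,1]<.262)]
m=(P[:,2]>.052)&(P[:,2]<.066)&(P[:,1]<.17);print('front top',m.sum(),np.median(P[m],0).round(4),np.sort(P[m][:,1])[[2,-3]])
P=W[(abs(W[...,0]-.51)<.05)&(W[...,1]>-.04)&(W[...,1]<.07)&(z>.02)&(z<.095)]
print('rod',len(P),P.max(0),np.median(P[P[:,1]<.0,2]),np.median(P[P[:,1]>.02,2]),np.polyfit(P[:,1],P[:,0],1))
E
```

```text
t 29.35 pos [ 0.5216 -0.1367  0.0643] F [ 0.1  0.1 -1.3] w 0.176 q [-0.39  0.01  1.95 -0.    1.18 -0.45]
shift units (tool axes now) [-0.05  1.85  0.27] turn units [ 0.01 -0.05  0.  ]
front top 169 [0.512  0.1367 0.0574] [0.1284671  0.16201462]
rod 67 [0.51926529 0.02619305 0.08702085] 0.08221605604045978 0.0829224332650127 [-0.05838605  0.5149001 ]
```

>>> {"api": "drive_tool", "payload": {
  "motion": [
    [[0,0.4,0],[0,0,0],1],
    [[0,0.6,0],[0,0,0],1],
    [[0,0.4,0],[0,0,0],1],
    [[0,0.25,0],[0,0,0],1],
    [[0,0.1,0],[0,0,0],1],
    [[0,0.06,0],[0,0,0],1],
    [[0,0,0],[0,0,0],1],
    [[0,0,0],[0,0,0],1]
  ]
}}

```text
time: 30.2
tool_pos: [0.522, -0.1348, 0.0196]
tool_rot: [-0.707, 0.707, 0.021, -0.02]
contact_force: [-0.0, 0.2, -1.5]
gripper_width: 0.172
```

>>> {"api": "drive_tool", "payload": {
  "motion": [
    [[0,0,0],[0,0,0],0.4],
    [[0,0,0],[0,0,0],0.0],
    [[0,0,0],[0,0,0],-0.3],
    [[0,0,0],[0,0,0],-0.3],
    [[0,0,0],[0,0,0],-0.3],
    [[0,-0.5,0],[0,0,0],-0.3],
    [[0,-1,0],[0,0,0],-0.3],
    [[0,-1,0],[0,0,0],-0.3],
    [[0,-1,0],[0,0,0],-0.3],
    [[0,-1,0],[0,0,0],-0.3],
    [[0,-0.5,0],[0,0,0],-0.3]
  ]
}}

```text
time: 31.3
tool_pos: [0.5229, -0.1352, 0.1478]
tool_rot: [-0.706, 0.708, 0.022, -0.019]
contact_force: [-0.3, -0.0, -0.1]
gripper_width: 0.65
```

```bash
python3 - <<'E'
from h import *
f=frame('wrist','w6.png');W=cloud(f);z=W[...,2]
def reg(n,m):
    P=W[m];print(n,len(P),*( [np.round(x,1).tolist() for x in cv2.minAreaRect((P[:,:2]*1000).astype(np.float32))]+[np.median(P[:,2]).round(4)] if len(P)>20 else []))
reg('foot',(z>.003)&(z<.012)&(abs(W[...,0]-.52)<.05)&(abs(W[...,1]+.137)<.07))
for i,(x,y) in enumerate([(.658,-.007),(.658,-.0736),(.652,-.1564)]): reg('box%d'%(i+1),(z>.009)&(z<.02)&(np.hypot(W[...,0]-x,W[...,1]-y)<.035))
E
python3 go.py .658 -.007 .16 3.4
```

```text
foot 1891 [521.0, -131.2] [44.1, 69.2] 3.1 0.0063
box1 1634 [656.5, -6.0] [33.9, 33.7] 52.8 0.014
box2 1364 [656.8, -72.1] [33.5, 33.7] 55.2 0.0139
box3 1080 [649.9, -157.5] [33.3, 33.9] 65.4 0.014
t 31.35 pos [ 0.5236 -0.1355  0.1491] F [ 0.9 -0.4  0.8] w 0.651 q [-0.39 -0.09  1.89  0.    1.33 -0.45]
shift units (tool axes now) [ 5.66 -0.42  4.82] turn units [ 0.04 -0.02  0.07]
```

View pics/w6.png

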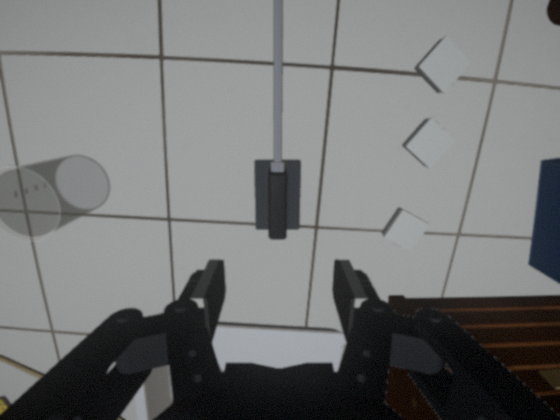

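The wrist view shows the rod standing at (277,195) and the boxes at (442,65), (428,142) and (406,228). Next I'll turn to box 1 and move above it.

>>> {"api": "drive_tool", "payload": {
  "motion": [
    [[0,0,0],[0,1,0],-1],
    [[0,0,0],[0,1,0],-1],
    [[0,0,0],[0,1,0],-1],
    [[0,0,0],[0,1,0],-1],
    [[0,0,0],[0,1,0],-1],
    [[0,0,0],[0,1,0],-1],
    [[0,0,0],[0,1,0],-1],
    [[0,0,0],[0,1,0],-1],
    [[0,0,0],[0,0.1,0],-1]
  ]
}}

```text
time: 32.25
tool_pos: [0.5209, -0.1344, 0.143]
tool_rot: [0.67, -0.67, 0.226, -0.225]
contact_force: [-0.5, -0.4, 0.5]
gripper_width: 1.003
```

>>> {"api": "drive_tool", "payload": {
  "motion": [
    [[0.14,0,0.92],[0,0,0],-1],
    [[0.14,0,0.92],[0,0,0],-1],
    [[0.14,0,0.92],[0,0,0],-1],
    [[0.14,0,0.92],[0,0,0],-1],
    [[0.14,0,0.92],[0,0,0],-1],
    [[0.14,0.5,0.92],[0,0,0],-1],
    [[0.14,0.8,0.92],[0,0,0],-1],
    [[0.14,0.8,0.92],[0,0,0],-1],
    [[0,0.8,0],[0,0,0],-1],
    [[0,0.5,0],[0,0,0],-1],
    [[0,0,0],[0,0,0],-1]
  ]
}}

```text
time: 33.35
tool_pos: [0.6527, -0.0049, 0.0558]
tool_rot: [-0.67, 0.671, -0.227, 0.223]
contact_force: [0.0, 0.7, 0.8]
gripper_width: 1.003
```

```bash
sed -i "s|^print('shift.*|&\nprint('shift in TARGET axes',(D.T@(t-p)/.025).round(2))|" go.py
cat > box.py <<'E'
import sys; from h import *
x,y=map(float,sys.argv[1:3]); f=frame('wrist');W=cloud(f);z=W[...,2]
P=W[(z>.009)&(z<.02)&(np.hypot(W[...,0]-x,W[...,1]-y)<.035)]
r=cv2.minAreaRect((P[:,:2]*1000).astype(np.float32));print('box',len(P),np.round(r[0],1),np.round(r[1],1),round(r[2],1),round(r[2]-90,1))
E
python3 go.py .6565 -.006 .003 -37.2; python3 box.py .6565 -.006
```

```text
t 33.35 pos [ 0.6527 -0.0049  0.0558] F [0.  0.7 0.8] w 1.003 q [-0.12  0.28  1.67 -0.    1.2   0.53]
shift units (tool axes now) [0.16 2.11 0.06] turn units [ 0.03  0.01 -0.06]
shift in TARGET axes [0.15 2.11 0.05]
box 2359 [656.7  -5.6] [33. 33.] 53.2 -36.8
```

>>> {"api": "drive_tool", "payload": {
  "motion": [
    [[0.15,0.6,0.06],[0,0,0],-1],
    [[0,0.6,0],[0,0,0],-1],
    [[0,0.5,0],[0,0,0],-1],
    [[0,0.3,0],[0,0,0],-1],
    [[0,0.11,0],[0,0,0],-1],
    [[0,0,0],[0,0,0],-1],
    [[0,0,0],[0,0,0],1],
    [[0,0,0],[0,0,0],1],
    [[0,0,0],[0,0,0],1],
    [[0,0,0],[0,0,0],1],
    [[0,0,0],[0,0,0],1],
    [[0,0,0],[0,0,0],1]
  ]
}}

```text
time: 34.6
tool_pos: [0.6597, -0.0062, 0.0072]
tool_rot: [0.67, -0.67, 0.225, -0.226]
contact_force: [0.6, -0.9, 3.4]
gripper_width: 0.362
```

>>> {"api": "drive_tool", "payload": {
  "motion": [
    [[0,0,0],[0,0,0],1],
    [[0,0,0],[0,0,0],1],
    [[0,-0.3,0],[0,0,0],1],
    [[0,-0.6,0],[0,0,0],1],
    [[0,-1,0],[0,0,0],1],
    [[0,-1,0],[0,0,0],1],
    [[0,-1,0],[0,0,0],1],
    [[0,-1,0],[0,0,0],1]
  ]
}}

```text
time: 35.4
tool_pos: [0.6586, -0.006, 0.1305]
tool_rot: [-0.67, 0.67, -0.226, 0.226]
contact_force: [-0.1, 0.5, -0.5]
gripper_width: 0.358
```

```bash
python3 go.py .479 .1666 .12; python3 - <<'E'
from h import *
f=frame('wrist','w7.png');W=cloud(f);s=manip.state()
z=W[...,2];print('left on bench:',((z>.009)&(z<.02)&(np.hypot(W[...,0]-.6565,W[...,1]+.006)<.03)).sum())
E
```

```text
t 35.4 pos [ 0.6586 -0.006   0.1305] F [-0.1  0.5 -0.5] w 0.358 q [-0.12  0.21  1.62 -0.    1.32  0.53]
shift units (tool axes now) [-9.9   0.42  1.16] turn units [ 0.   -8.16 -0.  ]
shift in TARGET axes [-6.74  0.42  7.34]
left on bench: 0
```

>>> {"api": "drive_tool", "payload": {
  "motion": [
    [[0,0,0],[0,-1,0],1],
    [[0,0,0],[0,-1,0],1],
    [[0,0,0],[0,-1,0],1],
    [[0,0,0],[0,-1,0],1],
    [[0,0,0],[0,-1,0],1],
    [[0,0,0],[0,-1,0],1],
    [[0,0,0],[0,-1,0],1],
    [[0,0,0],[0,-1,0],1],
    [[0,0,0],[0,-0.16,0],1]
  ]
}}

```text
time: 36.35
tool_pos: [0.6587, -0.006, 0.1288]
tool_rot: [0.707, -0.707, -0.022, 0.023]
contact_force: [-0.7, -0.5, -0.5]
gripper_width: 0.359
```

>>> {"api": "drive_tool", "payload": {
  "motion": [
    [[-0.75,0,0.8],[0,0,0],1],
    [[-0.75,0,0.82],[0,0,0],1],
    [[-0.75,0,0.82],[0,0,0],1],
    [[-0.75,0,0.82],[0,0,0],1],
    [[-0.75,0,0.82],[0,0,0],1],
    [[-0.75,0,0.82],[0,0,0],1],
    [[-0.75,0,0.82],[0,0,0],1],
    [[-0.75,0,0.82],[0,0,0],1],
    [[-0.75,0,0.82],[0,0,0],1],
    [[0,0,0],[0,0,0],1],
    [[0,0,0],[0,0,0],1]
  ]
}}

```text
time: 37.45
tool_pos: [0.4789, 0.1671, 0.129]
tool_rot: [-0.707, 0.707, 0.023, -0.022]
contact_force: [0.7, 0.1, 0.1]
gripper_width: 0.359
```

```bash
cat > drw.py <<'E'
from h import *
f=frame('wrist');W=cloud(f);P=W.reshape(-1,3)
m=(P[:,2]>.053)&(P[:,2]<.066)&(abs(P[:,1]-.14)<.03)&(abs(P[:,0]-.5)<.1)
if m.sum()>20:
    Q=P[m];c=np.polyfit(Q[:,0],Q[:,1],1);r=Q[:,1]-np.polyval(c,Q[:,0]);print('front panel y=',c.round(4),'at .514',np.polyval(c,.514).round(4),'half-band',np.percentile(r,[2,98]).round(4),'x',np.percentile(Q[:,0],[1,99]).round(3))
m=(P[:,2]>.043)&(P[:,2]<.0575)&(P[:,1]>.165)&(P[:,1]<.24)
for s,nm in((1,'far'),(-1,'near')):
    k=m&(s*(P[:,0]-.512)>.07)&(s*(P[:,0]-.512)<.13);print(nm,k.sum(),np.percentile(P[k][:,0],[2,50,98]).round(4) if k.sum()>9 else '')
for X in [(.479,.1666),(.5488,.171),(.5116,.2057)]:
    k=(P[:,2]>.018)&(P[:,2]<.032)&(np.hypot(P[:,0]-X[0],P[:,1]-X[1])<.026)
    if k.sum()>50:
        r=cv2.minAreaRect((P[k][:,:2]*1000).astype(np.float32));print('box near',X,k.sum(),np.round(r[0],1),np.round(r[1],1),round(r[2],1),np.median(P[k][:,2]).round(4))
E
python3 go.py .479 .1666 .019; python3 drw.py
```

```text
t 37.45 pos [0.4789 0.1671 0.129 ] F [0.7 0.1 0.1] w 0.359 q [ 0.19 -0.15  1.98 -0.    1.31  0.13]
shift units (tool axes now) [-0.    4.4  -0.02] turn units [0.   0.   0.01]
shift in TARGET axes [ 0.    4.4  -0.02]
front panel y= [0.068  0.1045] at .514 0.1394 half-band [-0.003   0.0019] x [0.413 0.599]
far 1131 [0.6042 0.6075 0.6119]
near 927 [0.4101 0.4145 0.4179]
box near (0.479, 0.1666) 168 [480.4 143.6] [24.   1.6] 3.1 0.0253
box near (0.5488, 0.171) 165 [550.2 148. ] [24.6  1.2] 4.2 0.0253
```

>>> {"api": "drive_tool", "payload": {
  "motion": [
    [[0,0.8,0],[0,0,0],1],
    [[0,0.9,0],[0,0,0],1],
    [[0,0.9,0],[0,0,0],1],
    [[0,0.8,0],[0,0,0],1],
    [[0,0.5,0],[0,0,0],1],
    [[0,0.3,0],[0,0,0],1],
    [[0,0.15,0],[0,0,0],1],
    [[0,0,0],[0,0,0],1],
    [[0,0,0],[0,0,0],1]
  ]
}}

```text
time: 38.4
tool_pos: [0.4798, 0.1671, 0.021]
tool_rot: [0.707, -0.707, -0.023, 0.022]
contact_force: [0.3, -0.3, -0.0]
gripper_width: 0.362
```

>>> {"api": "drive_tool", "payload": {
  "motion": [
    [[0,0.08,0],[0,0,0],1],
    [[0,0,0],[0,0,0],1]
  ]
}}

```text
time: 38.6
tool_pos: [0.4792, 0.1671, 0.0185]
tool_rot: [0.707, -0.707, -0.023, 0.022]
contact_force: [-0.6, -0.6, 0.0]
gripper_width: 0.362
```

>>> {"api": "drive_tool", "payload": {
  "motion": [
    [[0,0,0],[0,0,0],0.1],
    [[0,0,0],[0,0,0],-0.05],
    [[0,0,0],[0,0,0],-0.1],
    [[0,0,0],[0,0,0],-0.1],
    [[0,-0.3,0],[0,0,0],-0.1],
    [[0,-0.8,0],[0,0,0],-0.1],
    [[0,-1,0],[0,0,0],-0.1],
    [[0,-1,0],[0,0,0],-0.1],
    [[0,-1,0],[0,0,0],-0.1],
    [[0,-0.6,0],[0,0,0],-0.1]
  ]
}}

```text
time: 39.6
tool_pos: [0.4801, 0.1672, 0.1385]
tool_rot: [0.707, -0.707, -0.024, 0.021]
contact_force: [0.4, 0.2, 0.2]
gripper_width: 0.552
```

```bash
python3 drw.py; python3 go.py .6565 -.072 .12 -34.8
```

```text
front panel y= [0.063 0.107] at .514 0.1394 half-band [-0.0032  0.0019] x [0.413 0.598]
far 1061 [0.6041 0.6076 0.6124]
near 853 [0.4102 0.4145 0.4178]
box near (0.479, 0.1666) 1473 [478.5 163. ] [32.6 40. ] 3.4 0.0239
box near (0.5488, 0.171) 149 [550.2 147.8] [24.2  1.6] 4.5 0.0254
t 39.65 pos [0.4813 0.1674 0.1405] F [1.8 0.5 1.8] w 0.551 q [ 0.19 -0.16  1.97 -0.    1.32  0.13]
shift units (tool axes now) [  6.39   0.86 -10.  ] turn units [-0.04  7.68  0.07]
shift in TARGET axes [11.22  0.82 -3.87]
```

>>> {"api": "drive_tool", "payload": {
  "motion": [
    [[0,0,0],[0,1,0],-1],
    [[0,0,0],[0,1,0],-1],
    [[0,0,0],[0,1,0],-1],
    [[0,0,0],[0,1,0],-1],
    [[0,0,0],[0,1,0],-1],
    [[0,0,0],[0,1,0],-1],
    [[0,0,0],[0,1,0],-1],
    [[0,0,0],[0,0.68,0],-1],
    [[0,0,0],[0,0,0],-1]
  ]
}}

```text
time: 40.55
tool_pos: [0.4784, 0.1668, 0.1346]
tool_rot: [-0.675, 0.675, -0.212, 0.211]
contact_force: [0.4, 0.1, 0.5]
gripper_width: 1.0
```

>>> {"api": "drive_tool", "payload": {
  "motion": [
    [[0.93,0,-0.32],[0,0,0],-1],
    [[0.94,0,-0.32],[0,0,0],-1],
    [[0.94,0,-0.32],[0,0,0],-1],
    [[0.94,0,-0.32],[0,0,0],-1],
    [[0.94,0,-0.32],[0,0,0],-1],
    [[0.94,0,-0.32],[0,0,0],-1],
    [[0.94,0,-0.32],[0,0,0],-1],
    [[0.94,0,-0.32],[0,0,0],-1],
    [[0.94,0,-0.32],[0,0,0],-1],
    [[0.94,0.3,-0.32],[0,0,0],-1],
    [[0.94,0.3,-0.32],[0,0,0],-1],
    [[0.94,0.3,-0.32],[0,0,0],-1]
  ]
}}

```text
time: 41.75
tool_pos: [0.6557, -0.0735, 0.112]
tool_rot: [-0.675, 0.675, -0.211, 0.211]
contact_force: [1.0, -0.3, 0.1]
gripper_width: 1.001
```

>>> {"api": "drive_tool", "payload": {
  "motion": [
    [[0,0.8,0],[0,0,0],-1],
    [[0,0.8,0],[0,0,0],-1],
    [[0,0.3,0],[0,0,0],-1],
    [[0,0,0],[0,0,0],-1]
  ]
}}

```text
time: 42.15
tool_pos: [0.654, -0.0723, 0.0633]
tool_rot: [-0.675, 0.675, -0.213, 0.21]
contact_force: [0.4, 0.3, 0.5]
gripper_width: 0.998
```

```bash
python3 go.py .6565 -.072 .003 -34.8; python3 box.py .6565 -.072
```

```text
t 42.15 pos [ 0.654  -0.0723  0.0633] F [0.4 0.3 0.5] w 0.998 q [-0.22  0.28  1.65  0.    1.21  0.38]
shift units (tool axes now) [0.08 2.41 0.07] turn units [ 0.02  0.01 -0.04]
shift in TARGET axes [0.07 2.41 0.07]
box 2217 [657.  -71.8] [32.9 33.1] 55.3 -34.7
```

>>> {"api": "drive_tool", "payload": {
  "motion": [
    [[0.08,0.7,0.07],[0,0,0],-1],
    [[0,0.7,0],[0,0,0],-1],
    [[0,0.6,0],[0,0,0],-1],
    [[0,0.3,0],[0,0,0],-1],
    [[0,0.11,0],[0,0,0],-1],
    [[0,0,0],[0,0,0],-1],
    [[0,0,0],[0,0,0],1],
    [[0,0,0],[0,0,0],1],
    [[0,0,0],[0,0,0],1],
    [[0,0,0],[0,0,0],1],
    [[0,0,0],[0,0,0],1],
    [[0,0,0],[0,0,0],1]
  ]
}}

```text
time: 43.4
tool_pos: [0.659, -0.0725, 0.0063]
tool_rot: [0.675, -0.675, 0.211, -0.212]
contact_force: [-0.3, -1.2, 3.3]
gripper_width: 0.362
```

>>> {"api": "drive_tool", "payload": {
  "motion": [
    [[0,0,0],[0,0,0],1],
    [[0,0,0],[0,0,0],1],
    [[0,-0.3,0],[0,0,0],1],
    [[0,-0.6,0],[0,0,0],1],
    [[0,-1,0],[0,0,0],1],
    [[0,-1,0],[0,0,0],1],
    [[0,-1,0],[0,0,0],1],
    [[0,-1,0],[0,0,0],1]
  ]
}}

```text
time: 44.2
tool_pos: [0.6579, -0.0723, 0.1295]
tool_rot: [0.675, -0.675, 0.211, -0.211]
contact_force: [-0.3, 0.3, -0.5]
gripper_width: 0.358
```

```bash
python3 go.py .5488 .170 .12
```

```text
t 44.2 pos [ 0.6579 -0.0723  0.1295] F [-0.3  0.3 -0.5] w 0.358 q [-0.22  0.22  1.61  0.    1.32  0.39]
shift units (tool axes now) [-9.11  0.38  5.47] turn units [-0.   -7.68  0.  ]
shift in TARGET axes [-3.75  0.38  9.95]
```

>>> {"api": "drive_tool", "payload": {
  "motion": [
    [[0,0,0],[0,-1,0],1],
    [[0,0,0],[0,-1,0],1],
    [[0,0,0],[0,-1,0],1],
    [[0,0,0],[0,-1,0],1],
    [[0,0,0],[0,-1,0],1],
    [[0,0,0],[0,-1,0],1],
    [[0,0,0],[0,-1,0],1],
    [[0,0,0],[0,-0.68,0],1],
    [[0,0,0],[0,0,0],1]
  ]
}}

```text
time: 45.1
tool_pos: [0.658, -0.0723, 0.1284]
tool_rot: [-0.707, 0.707, 0.022, -0.022]
contact_force: [0.2, -0.6, -0.5]
gripper_width: 0.361
```

>>> {"api": "drive_tool", "payload": {
  "motion": [
    [[-0.37,0,0.9],[0,0,0],1],
    [[-0.37,0,1],[0,0,0],1],
    [[-0.37,0,1],[0,0,0],1],
    [[-0.37,0,1],[0,0,0],1],
    [[-0.37,0,1],[0,0,0],1],
    [[-0.37,0,1],[0,0,0],1],
    [[-0.37,0,1],[0,0,0],1],
    [[-0.37,0,1],[0,0,0],1],
    [[-0.38,0,1],[0,0,0],1],
    [[-0.38,0,1],[0,0,0],1],
    [[0,0,0.05],[0,0,0],1],
    [[0,0,0],[0,0,0],1]
  ]
}}

```text
time: 46.3
tool_pos: [0.5497, 0.1703, 0.1282]
tool_rot: [-0.707, 0.707, 0.023, -0.022]
contact_force: [-0.6, -0.4, -0.5]
gripper_width: 0.365
```

```bash
python3 go.py .5488 .170 .0185
```

```text
t 46.3 pos [0.5497 0.1703 0.1282] F [-0.6 -0.4 -0.5] w 0.365 q [ 0.17  0.02  1.82 -0.    1.3   0.11]
shift units (tool axes now) [-0.04  4.39 -0.01] turn units [0.   0.01 0.01]
shift in TARGET axes [-0.04  4.39 -0.01]
```

>>> {"api": "drive_tool", "payload": {
  "motion": [
    [[0,0.8,0],[0,0,0],1],
    [[0,0.9,0],[0,0,0],1],
    [[0,0.9,0],[0,0,0],1],
    [[0,0.8,0],[0,0,0],1],
    [[0,0.5,0],[0,0,0],1],
    [[0,0.3,0],[0,0,0],1],
    [[0,0.19,0],[0,0,0],1],
    [[0,0.04,0],[0,0,0],1],
    [[0,0,0],[0,0,0],1],
    [[0,0,0],[0,0,0],1]
  ]
}}

```text
time: 47.3
tool_pos: [0.5504, 0.1702, 0.018]
tool_rot: [0.707, -0.707, -0.023, 0.022]
contact_force: [-0.6, 0.0, -1.1]
gripper_width: 0.362
```

>>> {"api": "drive_tool", "payload": {
  "motion": [
    [[0,0,0],[0,0,0],0.1],
    [[0,0,0],[0,0,0],-0.05],
    [[0,0,0],[0,0,0],-0.1],
    [[0,0,0],[0,0,0],-0.1],
    [[0,-0.3,0],[0,0,0],-0.1],
    [[0,-0.8,0],[0,0,0],-0.1],
    [[0,-1,0],[0,0,0],-0.1],
    [[0,-1,0],[0,0,0],-0.1],
    [[0,-1,0],[0,0,0],-0.1],
    [[0,-0.6,0],[0,0,0],-0.1]
  ]
}}

```text
time: 48.3
tool_pos: [0.5509, 0.1703, 0.1376]
tool_rot: [0.707, -0.707, -0.024, 0.021]
contact_force: [-0.2, 0.5, 0.4]
gripper_width: 0.55
```

```bash
python3 drw.py; python3 go.py .650 -.1575 .12 -24.6; python3 - <<'E'
from h import *
f=frame('top','top6.png');W=cloud(f);z=W[...,2]
P=W[(z>.009)&(z<.02)&(abs(W[...,0]-.65)<.06)&(W[...,1]<-.05)&(W[...,1]>-.25)];print(len(P),np.median(P,0) if len(P) else '')
E
```

```text
front panel y= [0.0619 0.1076] at .514 0.1394 half-band [-0.0031  0.0018] x [0.413 0.598]
far 841 [0.6046 0.6081 0.6126]
near 1102 [0.4103 0.415  0.4183]
box near (0.479, 0.1666) 1476 [478.6 162.9] [32.9 40.3] 3.2 0.0237
box near (0.5488, 0.171) 1523 [549.6 167.1] [33.  39.3] 3.4 0.0238
t 48.35 pos [0.5521 0.1705 0.1398] F [2.6 0.8 2.3] w 0.55 q [ 0.17  0.01  1.81 -0.    1.31  0.11]
shift units (tool axes now) [  3.08   0.8  -13.34] turn units [-0.03  5.64  0.08]
shift in TARGET axes [  9.02   0.79 -10.3 ]
131 [ 0.65408246 -0.16047308  0.01345583]
```

>>> {"api": "drive_tool", "payload": {
  "motion": [
    [[0,0,0],[0,1,0],-1],
    [[0,0,0],[0,1,0],-1],
    [[0,0,0],[0,1,0],-1],
    [[0,0,0],[0,1,0],-1],
    [[0,0,0],[0,1,0],-1],
    [[0,0,0],[0,0.64,0],-1],
    [[0,0,0],[0,0,0],-1]
  ]
}}

```text
time: 49.1
tool_pos: [0.5488, 0.1698, 0.1327]
tool_rot: [-0.69, 0.691, -0.152, 0.15]
contact_force: [0.8, 0.1, -0.1]
gripper_width: 0.999
```

>>> {"api": "drive_tool", "payload": {
  "motion": [
    [[0.82,0,-0.93],[0,0,0],-1],
    [[0.82,0,-0.94],[0,0,0],-1],
    [[0.82,0,-0.94],[0,0,0],-1],
    [[0.82,0,-0.94],[0,0,0],-1],
    [[0.82,0,-0.94],[0,0,0],-1],
    [[0.82,0,-0.94],[0,0,0],-1],
    [[0.82,0,-0.94],[0,0,0],-1],
    [[0.82,0,-0.94],[0,0,0],-1],
    [[0.82,0,-0.94],[0,0,0],-1],
    [[0.82,0.3,-0.94],[0,0,0],-1],
    [[0.82,0.3,-0.93],[0,0,0],-1],
    [[0,0.3,0],[0,0,0],-1]
  ]
}}

```text
time: 50.3
tool_pos: [0.6475, -0.1618, 0.1108]
tool_rot: [-0.69, 0.691, -0.152, 0.151]
contact_force: [-0.4, -0.0, 1.2]
gripper_width: 0.999
```

>>> {"api": "drive_tool", "payload": {
  "motion": [
    [[0,0.6,0],[0,0,0],-1],
    [[0,0.3,0],[0,0,0],-1],
    [[0,0,0],[0,0,0],-1]
  ]
}}

```text
time: 50.6
tool_pos: [0.6456, -0.1567, 0.0866]
tool_rot: [0.691, -0.691, 0.152, -0.148]
contact_force: [0.0, -0.3, -0.2]
gripper_width: 0.998
```

```bash
python3 go.py .651 -.1575 .003 -24.6; python3 box.py .651 -.158
```

```text
t 50.6 pos [ 0.6456 -0.1567  0.0866] F [ 0.  -0.3 -0.2] w 0.998 q [-0.35  0.27  1.62  0.    1.26  0.08]
shift units (tool axes now) [0.23 3.34 0.06] turn units [ 0.    0.02 -0.06]
shift in TARGET axes [0.21 3.34 0.06]
box 1831 [ 650.4 -157.2] [33.6 32.8] 64.9 -25.1
```

>>> {"api": "drive_tool", "payload": {
  "motion": [
    [[0.2,0.8,0.03],[0,0,0],-1],
    [[0,0.9,0],[0,0,0],-1],
    [[0,0.7,0],[0,0,0],-1],
    [[0,0.5,0],[0,0,0],-1],
    [[0,0.3,0],[0,0,0],-1],
    [[0,0.14,0],[0,0,0],-1],
    [[0,0,0],[0,0,0],1],
    [[0,0,0],[0,0,0],1],
    [[0,0,0],[0,0,0],1],
    [[0,0,0],[0,0,0],1],
    [[0,0,0],[0,0,0],1],
    [[0,0,0],[0,0,0],1]
  ]
}}

```text
time: 51.85
tool_pos: [0.6532, -0.1602, 0.0074]
tool_rot: [-0.691, 0.691, -0.15, 0.151]
contact_force: [-0.2, -0.1, 4.7]
gripper_width: 0.359
```

>>> {"api": "drive_tool", "payload": {
  "motion": [
    [[0,0,0],[0,0,0],1],
    [[0,0,0],[0,0,0],1],
    [[0,-0.3,0],[0,0,0],1],
    [[0,-0.6,0],[0,0,0],1],
    [[0,-1,0],[0,0,0],1],
    [[0,-1,0],[0,0,0],1],
    [[0,-1,0],[0,0,0],1],
    [[0,-1,0],[0,0,0],1]
  ]
}}

```text
time: 52.65
tool_pos: [0.652, -0.1597, 0.1303]
tool_rot: [0.691, -0.691, 0.151, -0.151]
contact_force: [-0.1, -0.5, -0.3]
gripper_width: 0.362
```

```bash
python3 go.py .5116 .204 .12
```

```text
t 52.65 pos [ 0.652  -0.1597  0.1303] F [-0.1 -0.5 -0.3] w 0.362 q [-0.35  0.24  1.58  0.    1.32  0.08]
shift units (tool axes now) [-11.16   0.41  10.89] turn units [-0.   -5.64  0.  ]
shift in TARGET axes [-4.69  0.41 14.87]
```

>>> {"api": "drive_tool", "payload": {
  "motion": [
    [[0,0,0],[0,-1,0],1],
    [[0,0,0],[0,-1,0],1],
    [[0,0,0],[0,-1,0],1],
    [[0,0,0],[0,-1,0],1],
    [[0,0,0],[0,-1,0],1],
    [[0,0,0],[0,-0.64,0],1],
    [[0,0,0],[0,0,0],1],
    [[-0.3,0,0.9],[0,0,0],1],
    [[-0.3,0,1],[0,0,0],1],
    [[-0.3,0,1],[0,0,0],1]
  ]
}}

```text
time: 53.65
tool_pos: [0.6248, -0.0883, 0.1289]
tool_rot: [0.707, -0.707, -0.021, 0.021]
contact_force: [0.7, -0.3, -0.7]
gripper_width: 0.358
```

>>> {"api": "drive_tool", "payload": {
  "motion": [
    [[-0.32,0,1],[0,0,0],1],
    [[-0.32,0,1],[0,0,0],1],
    [[-0.32,0,1],[0,0,0],1],
    [[-0.32,0,1],[0,0,0],1],
    [[-0.32,0,1],[0,0,0],1],
    [[-0.32,0,1],[0,0,0],1],
    [[-0.32,0,1],[0,0,0],1],
    [[-0.32,0,1],[0,0,0],1],
    [[-0.32,0,1],[0,0,0],1],
    [[-0.32,0,1],[0,0,0],1],
    [[-0.32,0,1],[0,0,0],1],
    [[-0.27,0,0.97],[0,0,0],1]
  ]
}}

```text
time: 54.85
tool_pos: [0.5112, 0.2048, 0.1291]
tool_rot: [0.707, -0.707, -0.022, 0.022]
contact_force: [0.0, 0.0, 0.5]
gripper_width: 0.36
```

>>> {"api": "drive_tool", "payload": {
  "motion": [
    [[0,0,0],[0,0,0],1],
    [[0,0,0],[0,0,0],1]
  ]
}}

```text
time: 55.05
tool_pos: [0.5118, 0.204, 0.1289]
tool_rot: [-0.707, 0.707, 0.023, -0.022]
contact_force: [0.3, 0.5, -0.2]
gripper_width: 0.364
```

```bash
python3 go.py .5116 .204 .0185; python3 drw.py
```

```text
t 55.05 pos [0.5118 0.204  0.1289] F [ 0.3  0.5 -0.2] w 0.364 q [ 0.24 -0.04  1.88 -0.    1.3   0.18]
shift units (tool axes now) [-0.01  4.42  0.  ] turn units [0.   0.01 0.  ]
shift in TARGET axes [-0.01  4.42 -0.  ]
front panel y= [0.0623 0.1074] at .514 0.1395 half-band [-0.0029  0.0021] x [0.412 0.599]
far 933 [0.6042 0.6075 0.6122]
near 951 [0.4102 0.4146 0.4182]
box near (0.479, 0.1666) 829 [478.1 166.8] [32.5 32.5] 3.8 0.0237
box near (0.5488, 0.171) 852 [549.5 170.3] [33.4 33.3] 3.3 0.0238
```

>>> {"api": "drive_tool", "payload": {
  "motion": [
    [[0,0.7,0],[0,0,0],1],
    [[0,0.8,0],[0,0,0],1],
    [[0,0.8,0],[0,0,0],1],
    [[0,0.7,0],[0,0,0],1],
    [[0,0.4,0],[0,0,0],1],
    [[0,0,0],[0,0,0],1]
  ]
}}

```text
time: 55.7
tool_pos: [0.5109, 0.2027, 0.0419]
tool_rot: [-0.706, 0.707, 0.021, -0.023]
contact_force: [-0.2, -1.2, -0.3]
gripper_width: 0.356
```

>>> {"api": "drive_tool", "payload": {
  "motion": [
    [[0,0.4,0],[0,0,0],1],
    [[0,0.3,0],[0,0,0],1],
    [[0,0.2,0],[0,0,0],1],
    [[0,0.13,0],[0,0,0],1],
    [[0,0,0],[0,0,0],1],
    [[0,0,0],[0,0,0],1]
  ]
}}

```text
time: 56.3
tool_pos: [0.5121, 0.2039, 0.018]
tool_rot: [0.707, -0.707, -0.022, 0.022]
contact_force: [0.5, -0.2, -0.9]
gripper_width: 0.36
```

>>> {"api": "drive_tool", "payload": {
  "motion": [
    [[0,0,0],[0,0,0],0.1],
    [[0,0,0],[0,0,0],-0.05],
    [[0,0,0],[0,0,0],-0.1],
    [[0,0,0],[0,0,0],-0.1],
    [[0,-0.3,0],[0,0,0],-0.1],
    [[0,-0.8,0],[0,0,0],-0.1],
    [[0,-1,0],[0,0,0],-0.1],
    [[0,-1,0],[0,0,0],-0.1],
    [[0,-1,0],[0,0,0],-0.1],
    [[0,-0.6,0],[0,0,0],-0.1]
  ]
}}

```text
time: 57.3
tool_pos: [0.513, 0.2041, 0.1384]
tool_rot: [0.707, -0.706, -0.024, 0.021]
contact_force: [0.7, 0.1, -0.4]
gripper_width: 0.547
```

```bash
python3 drw.py; python3 go.py .520 -.134 .15 3.1; python3 - <<'E'
from h import *
f=frame('top','top7.png');W=cloud(f);z=W[...,2]
P=W[(abs(W[...,0]-.51)<.1)&(W[...,1]>-.08)&(W[...,1]<.06)&(z>.02)&(z<.05)]
print('rod',len(P),P.min(0).round(4),P.max(0).round(4),np.polyfit(P[:,1],P[:,0],1) if len(P)>5 else '')
E
```

```text
front panel y= [0.0639 0.1066] at .514 0.1395 half-band [-0.0033  0.0019] x [0.413 0.599]
far 850 [0.604  0.6073 0.6119]
near 889 [0.41   0.4146 0.4183]
box near (0.479, 0.1666) 1324 [478.4 162.8] [32.8 40.8] 4.2 0.0238
box near (0.5488, 0.171) 1330 [549.6 167.1] [33. 40.] 2.9 0.0239
box near (0.5116, 0.2057) 1332 [510.9 206.2] [32.7 32.4] 3.7 0.0238
t 57.35 pos [0.5142 0.2045 0.1405] F [1.5 0.9 0.4] w 0.548 q [ 0.24 -0.05  1.87  0.    1.31  0.18]
shift units (tool axes now) [ -0.62  -0.4  -13.53] turn units [-0.02  0.1   0.08]
shift in TARGET axes [ -0.5   -0.38 -13.53]
rod 98 [ 0.5115 -0.0779  0.0294] [0.5215 0.029  0.0432] [-0.05258946  0.5154193 ]
```

View pics/top7.png

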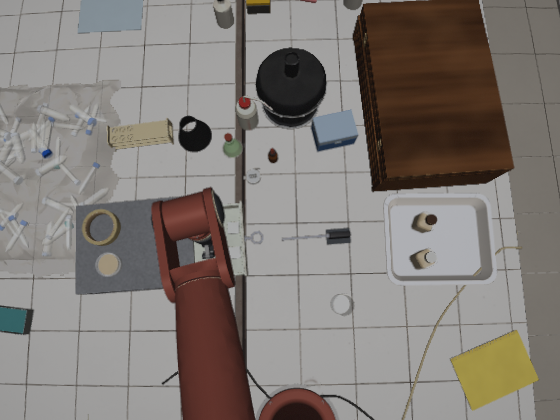

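All three boxes lie flat in the drawer with their tops at z≈0.024. The rod stands at (338,237) with its hook at (287,239), and both bottles are upright in the tray. I'll go back to the rod.

>>> {"api": "drive_tool", "payload": {
  "motion": [
    [[0,0,-0.9],[0,0.1,0],-0.6],
    [[0,0,-1],[0,0,0],-0.6],
    [[0,0,-1],[0,0,0],-0.6],
    [[0,0,-1],[0,0,0],-0.6],
    [[0,0,-1],[0,0,0],-0.6],
    [[0,0,-1],[0,0,0],-0.6],
    [[0,0,-1],[0,0,0],-0.6],
    [[0,0,-1],[0,0,0],-0.6],
    [[0,0,-1],[0,0,0],-0.6],
    [[-0.2,0,-1],[0,0,0],-0.6],
    [[-0.2,0,-1],[0,0,0],-0.6],
    [[-0.1,0,-1],[0,0,0],-0.6]
  ]
}}

```text
time: 58.6
tool_pos: [0.5143, -0.0946, 0.1334]
tool_rot: [0.707, -0.706, -0.018, 0.02]
contact_force: [0.8, -0.0, 0.8]
gripper_width: 0.801
```

>>> {"api": "drive_tool", "payload": {
  "motion": [
    [[0,0,-1],[0,0,0],-0.6],
    [[0,0,-0.6],[0,0,0],-0.6],
    [[0,0,0],[0,0,0],-0.6],
    [[0,0,0],[0,0,0],-0.6]
  ]
}}

```text
time: 59.0
tool_pos: [0.5175, -0.1333, 0.1345]
tool_rot: [0.707, -0.706, -0.019, 0.019]
contact_force: [0.3, 0.7, 0.6]
gripper_width: 0.804
```

```bash
python3 go.py .521 -.133 .016 3.1; python3 - <<'E'
from h import *
f=frame('wrist');W=cloud(f);z=W[...,2]
for a,b in((.036,.05),(.003,.012)):
    P=W[(z>a)&(z<b)&(abs(W[...,0]-.52)<.06)&(abs(W[...,1]+.137)<.06)]
    print(len(P), cv2.minAreaRect((P[:,:2]*1000).astype(np.float32)))
E
```

```text
t 59.0 pos [ 0.5175 -0.1333  0.1345] F [0.3 0.7 0.6] w 0.804 q [-0.39 -0.08  1.91  0.    1.31 -0.45]
shift units (tool axes now) [ 0.15  4.74 -0.  ] turn units [-0.01 -0.   -0.01]
shift in TARGET axes [0.14 4.74 0.  ]
1679 ((520.60595703125, -118.9236831665039), (15.551244735717773, 83.97115325927734), 2.8215465545654297)
2058 ((521.0502319335938, -131.48403930664062), (44.037254333496094, 69.76667022705078), 2.9337880611419678)
```

>>> {"api": "drive_tool", "payload": {
  "motion": [
    [[0.14,0.9,0],[0,0,0],-0.6],
    [[0,0.9,0],[0,0,0],-0.6],
    [[0,0.9,0],[0,0,0],-0.6],
    [[0,0.9,0],[0,0,0],-0.6],
    [[0,0.7,0],[0,0,0],-0.6],
    [[0,0.35,0],[0,0,0],-0.6],
    [[0,0.1,0],[0,0,0],-0.6],
    [[0,0,0],[0,0,0],1],
    [[0,0,0],[0,0,0],1],
    [[0,0,0],[0,0,0],1],
    [[0,0,0],[0,0,0],1],
    [[0,0,0],[0,0,0],1]
  ]
}}

```text
time: 60.25
tool_pos: [0.5223, -0.134, 0.0177]
tool_rot: [-0.707, 0.707, 0.02, -0.018]
contact_force: [0.3, -0.3, 5.0]
gripper_width: 0.177
```

>>> {"api": "drive_tool", "payload": {
  "motion": [
    [[0,0,0],[0,0,0],1],
    [[0,0,0],[0,0,0],1],
    [[0,0,0],[0,0,0],1],
    [[0,0,0],[0,0,0],1],
    [[0,0,0],[0,0,0],1]
  ]
}}

```text
time: 60.75
tool_pos: [0.5223, -0.134, 0.0177]
tool_rot: [-0.707, 0.707, 0.02, -0.018]
contact_force: [0.9, -0.0, 5.9]
gripper_width: 0.172
```

>>> {"api": "drive_tool", "payload": {
  "motion": [
    [[0,-0.3,0],[0,0,0],1],
    [[0,-0.5,0],[0,-0.08,0],1],
    [[0,-0.5,0],[0,0,0],1],
    [[0,-0.4,0],[0,0,0],1],
    [[0,0,0],[0,0,0],1],
    [[0,0,0],[0,0,0],1]
  ]
}}

```text
time: 61.35
tool_pos: [0.5215, -0.1337, 0.0596]
tool_rot: [-0.707, 0.707, 0.022, -0.021]
contact_force: [-0.1, -0.8, -1.3]
gripper_width: 0.176
```

```bash
cat > hk.py <<'E'
from h import *
f=frame('top');W=cloud(f);z=W[...,2];s=manip.state();t=np.array(s['tool_pos'])
P=W[(abs(W[...,0]-.515)<.06)&(W[...,1]>t[1]+.08)&(W[...,1]<t[1]+.19)&(z>t[2]+.005)&(z<t[2]+.045)]
c=np.polyfit(P[:,1],P[:,0],1);y=np.sort(P[:,1])[-2]-.004
print('pin est',np.polyval(c,y).round(4),y.round(4),'slope',c[0].round(4),'rel tool',(np.polyval(c,y)-t[0]).round(4),(y-t[1]).round(4),'z near/far',np.median(P[P[:,1]<t[1]+.11,2]).round(4),np.median(P[P[:,1]>t[1]+.13,2]).round(4))
# eye ring top
Q=W[(abs(W[...,0]-.52)<.04)&(W[...,1]>.075)&(W[...,1]<.125)&(z>.025)&(z<.046)];print('ring',len(Q),Q.min(0).round(4),Q.max(0).round(4),((Q.min(0)+Q.max(0))/2).round(4))
E
python3 go.py .521 -.133 .055 3.4; python3 hk.py
```

```text
t 61.35 pos [ 0.5215 -0.1337  0.0596] F [-0.1 -0.8 -1.3] w 0.176 q [-0.39  0.02  1.95 -0.    1.17 -0.45]
shift units (tool axes now) [-0.02  0.18  0.03] turn units [0.   0.02 0.01]
shift in TARGET axes [-0.02  0.18  0.03]
pin est 0.5122 0.0248 slope -0.0637 rel tool -0.0089 0.1584 z near/far 0.0777 0.0783
ring 82 [0.5023 0.0821 0.0302] [0.5366 0.1245 0.0436] [0.5194 0.1033 0.0369]
```

>>> {"api": "drive_tool", "payload": {
  "motion": [
    [[0.23,0,0.5],[0,0,0],1],
    [[0.23,0,0.8],[0,0,0],1],
    [[0,0,0.8],[0,0,0],1],
    [[0,0,0.6],[0,0,0],1],
    [[0,0,0.29],[0,0,0],1],
    [[0,0,0],[0,0,0],1],
    [[0,0,0],[0,0,0],1]
  ]
}}

```text
time: 62.1
tool_pos: [0.5283, -0.0584, 0.059]
tool_rot: [-0.707, 0.707, 0.022, -0.022]
contact_force: [0.3, 0.1, -1.4]
gripper_width: 0.18
```

```bash
python3 go.py .5279 -.059 .0355 3.4; python3 hk.py; python3 - <<'E'
from h import *
f=frame('top')
cv2.imwrite('pics/hk.png',cv2.resize(f['img'][190:290,190:320],None,fx=6,fy=6,interpolation=cv2.INTER_CUBIC))
E
```

```text
t 62.1 pos [ 0.5283 -0.0584  0.059 ] F [ 0.3  0.1 -1.4] w 0.18 q [-0.25  0.    1.97 -0.    1.17 -0.31]
shift units (tool axes now) [-0.02  0.94 -0.02] turn units [ 0.    0.02 -0.  ]
shift in TARGET axes [-0.02  0.94 -0.02]
pin est 0.5193 0.0979 slope -0.0561 rel tool -0.009 0.1566 z near/far 0.0781 0.0771
ring 77 [0.5021 0.0823 0.03  ] [0.5364 0.1246 0.0433] [0.5192 0.1034 0.0366]
```

View pics/hk.png

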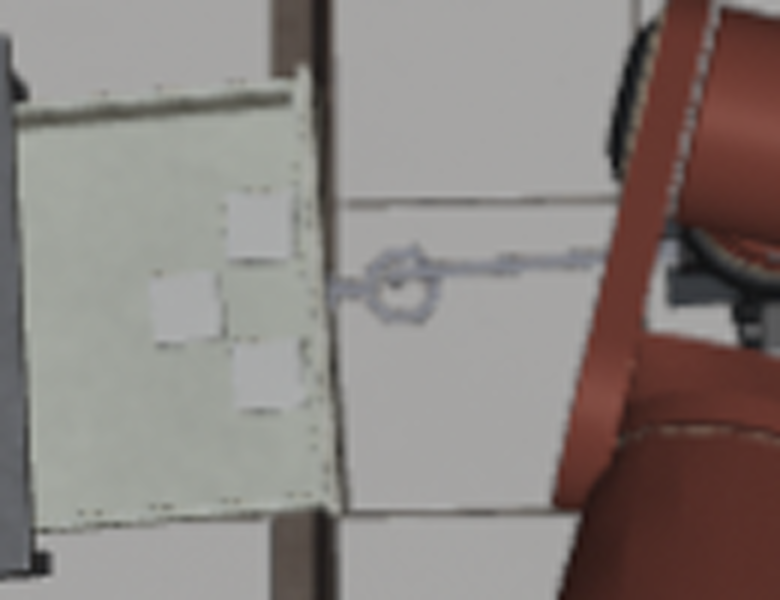

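The crop shows the boxes at (262,226), (187,306) and (268,373). The hook's tip is over the ring at (400,280), appearing offset only because it is higher. Lowering.

>>> {"api": "drive_tool", "payload": {
  "motion": [
    [[0,0.2,0],[0,0,0],1],
    [[0,0.2,0],[0,0,0],1],
    [[0,0.2,0],[0,0,0],1],
    [[0,0.2,0],[0,0,0],1],
    [[0,0.12,0],[0,0,0],1],
    [[0,0,0],[0,0,0],1]
  ]
}}

```text
time: 62.8
tool_pos: [0.5277, -0.0582, 0.0352]
tool_rot: [0.707, -0.707, -0.021, 0.022]
contact_force: [0.2, 0.2, -1.3]
gripper_width: 0.176
```

>>> {"api": "drive_tool", "payload": {
  "motion": [
    [[0,0,0.1],[0,0,0],1],
    [[0,0,0.15],[0,0,0],1],
    [[0,0,0.2],[0,0,0],1],
    [[0,0,0.3],[0,0,0],1],
    [[0,0,0.3],[0,0,0],1]
  ]
}}

```text
time: 63.3
tool_pos: [0.5268, -0.0316, 0.0363]
tool_rot: [-0.707, 0.707, 0.022, -0.021]
contact_force: [0.4, -1.4, -1.1]
gripper_width: 0.177
```

```bash
python3 go.py .5153 .139 .0355 3.6; python3 - <<'E'
from h import *
f=frame('top');W=cloud(f);P=W.reshape(-1,3)
m=(P[:,2]>.053)&(P[:,2]<.066)&(abs(P[:,1]-.16)<.04)&(abs(P[:,0]-.5)<.1)
Q=P[m];c=np.polyfit(Q[:,0],Q[:,1],1);print('front at .514',np.polyval(c,.514).round(4))
E
```

```text
t 63.3 pos [ 0.5268 -0.0316  0.0363] F [ 0.4 -1.4 -1.1] w 0.177 q [-0.2   0.03  1.99 -0.    1.13 -0.26]
shift units (tool axes now) [-0.04  0.03  6.84] turn units [ 0.   -0.02  0.01]
shift in TARGET axes [-0.03  0.03  6.84]
front at .514 0.1567
```

The drawer follows. Push on, gently at the end.

>>> {"api": "drive_tool", "payload": {
  "motion": [
    [[0,0,0.4],[0,0,0],1],
    [[0,0,0.6],[0,0,0],1],
    [[0,0,0.7],[0,0,0],1],
    [[0,0,0.7],[0,0,0],1],
    [[0,0,0.7],[0,0,0],1],
    [[0,0,0.7],[0,0,0],1],
    [[0,0,0.7],[0,0,0],1],
    [[0,0,0.6],[0,0,0],1],
    [[0,0,0.5],[0,0,0],1],
    [[0,0,0.4],[0,0,0],1],
    [[0,0,0.3],[0,0,0],1],
    [[0,0,0.2],[0,0,0],1]
  ]
}}

```text
time: 64.55
tool_pos: [0.5165, 0.1307, 0.0359]
tool_rot: [0.707, -0.707, -0.022, 0.022]
contact_force: [-0.8, -1.6, -1.8]
gripper_width: 0.175
```

>>> {"api": "drive_tool", "payload": {
  "motion": [
    [[0,0,0.15],[0,0,0],1],
    [[0,0,0.15],[0,0,0],1],
    [[0,0,0.15],[0,0,0],1],
    [[0,0,0],[0,0,0],1]
  ]
}}

```text
time: 64.95
tool_pos: [0.5162, 0.1418, 0.0362]
tool_rot: [0.707, -0.706, -0.022, 0.021]
contact_force: [0.5, -0.4, -0.4]
gripper_width: 0.175
```

>>> {"api": "drive_tool", "payload": {
  "motion": [
    [[0,0,0.1],[0,0,0],1],
    [[0,0,0.1],[0,0,0],1],
    [[0,0,0],[0,0,0],1]
  ]
}}

```text
time: 65.25
tool_pos: [0.5159, 0.1465, 0.0362]
tool_rot: [0.707, -0.707, -0.022, 0.021]
contact_force: [0.5, -0.7, -1.6]
gripper_width: 0.174
```

>>> {"api": "drive_tool", "payload": {
  "motion": [
    [[0,0,0.1],[0,0,0],1],
    [[0,0,0.1],[0,0,0],1],
    [[0,0,0],[0,0,0],1]
  ]
}}

```text
time: 65.55
tool_pos: [0.5164, 0.1474, 0.0368]
tool_rot: [-0.704, 0.71, 0.022, -0.022]
contact_force: [0.8, -18.1, 3.2]
gripper_width: 0.176
```

>>> {"api": "drive_tool", "payload": {
  "motion": [
    [[0,0,0.08],[0,0,0],1],
    [[0,0,0.08],[0,0,0],1],
    [[0,0,0],[0,0,0],1]
  ]
}}

```text
time: 65.85
tool_pos: [0.5169, 0.1477, 0.0372]
tool_rot: [-0.701, 0.713, 0.023, -0.022]
contact_force: [0.7, -31.1, 6.5]
gripper_width: 0.173
```

Hard stop at 31 N with a total travel of about 0.20 m, so the drawer is shut. Relax to mid-hole, lift and withdraw.

>>> {"api": "drive_tool", "payload": {
  "motion": [
    [[0,0,-0.3],[0,0,0],1],
    [[0,0,-0.35],[0,0,0],1],
    [[0,0,0],[0,0,0],1],
    [[0,0,0],[0,0,0],1]
  ]
}}

```text
time: 66.25
tool_pos: [0.5159, 0.1394, 0.0359]
tool_rot: [0.707, -0.707, -0.021, 0.022]
contact_force: [0.1, 1.0, -2.5]
gripper_width: 0.172
```

>>> {"api": "drive_tool", "payload": {
  "motion": [
    [[0,-0.2,0],[0,0,0],1],
    [[0,-0.3,0],[0,0,0],1],
    [[0,-0.3,0],[0,0,0],1],
    [[0,-0.2,0],[0,0,0],1],
    [[0,0,0],[0,0,0],1],
    [[0,0,0],[0,0,0],1]
  ]
}}

```text
time: 66.85
tool_pos: [0.5163, 0.1391, 0.0614]
tool_rot: [0.707, -0.707, -0.022, 0.021]
contact_force: [0.2, 0.2, -1.7]
gripper_width: 0.179
```

```bash
python3 go.py .527 -.06 .06 3.4
```

```text
t 66.85 pos [0.5163 0.1391 0.0614] F [ 0.2  0.2 -1.7] w 0.179 q [0.12 0.01 1.96 0.   1.17 0.06]
shift units (tool axes now) [-0.06  0.05 -7.98] turn units [-0.    0.02  0.01]
shift in TARGET axes [-0.05  0.05 -7.98]
```

>>> {"api": "drive_tool", "payload": {
  "motion": [
    [[0,0,-0.4],[0,0,0],1],
    [[0,0,-0.8],[0,0,0],1],
    [[0,0,-0.9],[0,0,0],1],
    [[0,0,-0.9],[0,0,0],1],
    [[0,0,-0.9],[0,0,0],1],
    [[0,0,-0.9],[0,0,0],1],
    [[0,0,-0.9],[0,0,0],1],
    [[0,0,-0.9],[0,0,0],1],
    [[0,0,-0.9],[0,0,0],1],
    [[0,0,-0.9],[0,0,0],1],
    [[0,0,-0.6],[0,0,0],1],
    [[0,0,0],[0,0,0],1]
  ]
}}

```text
time: 68.05
tool_pos: [0.5298, -0.0874, 0.0609]
tool_rot: [-0.707, 0.707, 0.021, -0.021]
contact_force: [-0.9, 0.6, -1.9]
gripper_width: 0.178
```

>>> {"api": "drive_tool", "payload": {
  "motion": [
    [[0,0.4,0],[0,0,0],1],
    [[0,0.6,0],[0,0,0],1],
    [[0,0.4,0],[0,0,0],1],
    [[0,0.2,0],[0,0,0],1],
    [[0,0.06,0],[0,0,0],1],
    [[0,0,0],[0,0,0],1],
    [[0,0,0],[0,0,0],1]
  ]
}}

```text
time: 68.75
tool_pos: [0.5304, -0.0855, 0.02]
tool_rot: [-0.707, 0.707, 0.022, -0.021]
contact_force: [0.3, -0.4, -1.6]
gripper_width: 0.177
```

```bash
python3 go.py .527 -.09 .0177 3.4; python3 hk.py | head -1
```

```text
t 68.75 pos [ 0.5304 -0.0855  0.02  ] F [ 0.3 -0.4 -1.6] w 0.177 q [-0.3   0.08  1.97 -0.    1.1  -0.36]
shift units (tool axes now) [-0.15  0.09 -0.17] turn units [0.   0.02 0.01]
shift in TARGET axes [-0.15  0.09 -0.17]
pin est 0.5211 0.0725 slope -0.0639 rel tool -0.0093 0.1581 z near/far 0.0386 0.0385
```

>>> {"api": "drive_tool", "payload": {
  "motion": [
    [[0,0.06,0],[0,0,0],1],
    [[0,0.04,0],[0,0,0],1],
    [[0,0,0],[0,0,0],1],
    [[0,0,0],[0,0,0],0.4],
    [[0,0,0],[0,0,0],0.0],
    [[0,0,0],[0,0,0],-0.3],
    [[0,0,0],[0,0,0],-0.3],
    [[0,0,0],[0,0,0],-0.3]
  ]
}}

```text
time: 69.6
tool_pos: [0.5299, -0.0855, 0.017]
tool_rot: [-0.707, 0.707, 0.022, -0.022]
contact_force: [0.0, 0.2, 0.6]
gripper_width: 0.65
```

>>> {"api": "drive_tool", "payload": {
  "motion": [
    [[0,-0.5,0],[0,0,0],-0.3],
    [[0,-1,0],[0,0,0],-0.3],
    [[0,-1,0],[0,0,0],-0.3],
    [[0,-1,0],[0,0,0],-0.3],
    [[0,-1,0],[0,0,0],-0.3],
    [[0,-1,0],[0,0,0],-0.3],
    [[0,-1,0],[0,0,0],-0.3],
    [[0,0,-1],[0,0,0],-0.3],
    [[0,0,-1],[0,0,0],-0.3],
    [[0,0,-1],[0,0,0],-0.3],
    [[0,0,-1],[0,0,0],-0.3],
    [[0,0,-0.5],[0,0,0],-0.3]
  ]
}}

```text
time: 70.8
tool_pos: [0.5369, -0.1995, 0.1807]
tool_rot: [-0.706, 0.707, 0.021, -0.021]
contact_force: [-0.7, 1.0, -0.5]
gripper_width: 0.653
```

```bash
python3 - <<'E'
from h import *
f=frame('top','top8.png');W=cloud(f);z=W[...,2]
P=W[(z>.098)&(z<.118)&(W[...,1]<-.28)&(abs(W[...,0]-.5)<.12)];print('caps',[(len(Q),Q.mean(0).round(3)) for Q in (P[abs(P[:,0]-a)<.03] for a in(.45,.55)) if len(Q)])
P=W[(abs(W[...,0]-.52)<.05)&(W[...,1]>-.04)&(W[...,1]<.12)&(z>.02)];print('rod',len(P),P.min(0).round(3),P.max(0).round(3))
g=frame('scene','s9.png');V=cloud(g).reshape(-1,3)
m=(abs(V[:,0]-.5056)<.08)&(V[:,2]>.012)&(V[:,2]<.055)&(V[:,1]>.32)&(V[:,1]<.36);print('face',m.sum(),np.median(V[m],0).round(3))
a=f['img'][120:300,190:500];b=g['img'][140:370,190:420]
a=cv2.resize(a,(775,450));cv2.imwrite('pics/fin_top.png',a)
cv2.imwrite('pics/fin_sc.png',cv2.resize(b,(600,600),interpolation=cv2.INTER_CUBIC))
E
```

```text
caps [(95, array([ 0.447, -0.359,  0.108]))]
rod 104 [ 0.518 -0.039  0.03 ] [0.53  0.077 0.042]
face 322 [0.498 0.334 0.032]
```

View pics/fin_sc.png

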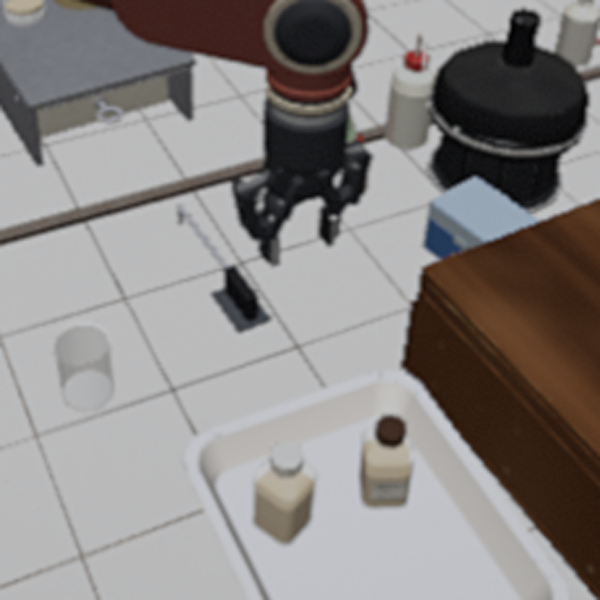

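View pics/fin_top.png

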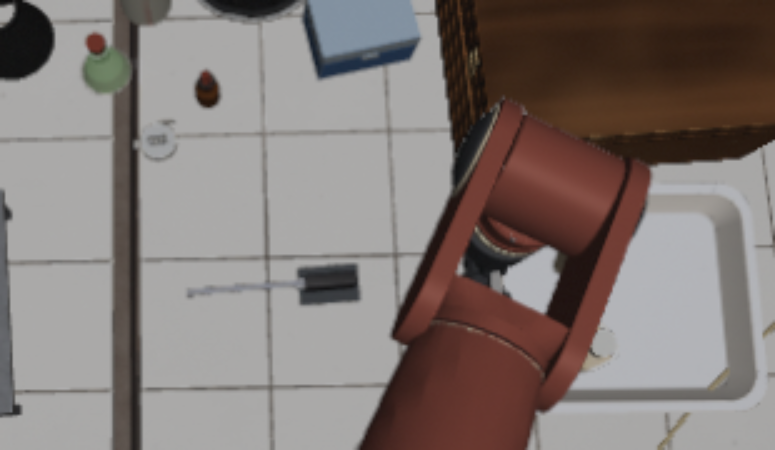

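The pictures show the drawer shut: its face is at y=0.334 against 0.333 at the start, with the eye at (108,108) under the ledge. The rod stands well clear, both bottles are upright in the tray, and the bystanders haven't moved. Handing in.

```bash
python3 -c "
from plant import manip
print(manip.job_done(), manip.state()['time'])"
```

```text
the job is handed in; nothing more can be done
the job is handed in; nothing more can be done
```

The job is done and handed in at about 71 s of the 208 s limit. It reports no verdict.

**What I did:**
1. Stood both bottles upright in the tray; there were only two.
2. Hooked the drawer's eye with the rod and pulled the drawer out to its end stop, felt at 21 N.
3. Laid all three cover-slip boxes flat on the drawer floor.
4. Pushed the drawer shut with the hook to a hard stop at 31 N, then set the rod down on its foot.

**Last checks:**
- **Drawer:** its face measures y = 0.334, against 0.333 at the start, so it is shut.
- **Boxes:** the tops measured about 24 mm above the bench just before closing, as they should when lying flat. They can't be seen now that the drawer is shut.
- **Rod:** it stands level, with the hook's pin at about y = 0.073. That is roughly 0.19 m clear of the ledge.
- **Bottles:** both stand upright in the scene view. In the final top view the arm hid one cap, so only the other was measured there.
- **Bystanders:** the flask, counter and dropper bottle look unmoved in the final top view; I did not measure them again.

No check failed. The cameras differed from each other by 2 to 4 mm on some positions, which did not affect any grasp or placing. I noticed no sideways knock to a box or the rod.

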